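# Change over the box press

### The arm

A 7-joint arm with a two-finger parallel gripper is mounted at the origin on the work surface. World frame = base frame: x ahead of the robot, y to its left, z up, the work surface at z = 0. Lengths are in m, angles in rad, forces in N, time in s.
With the tool pointing down it reaches from about 0.425 to 0.875 m from the base axis. Payload 4.7 kg.
Tool frame: the origin (TCP) lies midway between the tips of the shut fingers; the grasp point (between the pads) lies 19 mm behind it; x points along the fingers, z is the direction in which the jaws open and shut, and the axes are right-handed (so a half turn about x gives the same grasp; the last joint's range is limited). The gripper opens to 87 mm and grips with 3 to 60 N. Pads are 19 mm wide; open, the fingers measure 117 mm over their backs; the gripper's body (75 mm by 190 mm) begins 51 mm behind the grasp point.
Start: joints at [-1.22, 0.321, -0.07, 1.45, 0.023, 1.371, -0.057], TCP at [0.215, 0.613, 0.202] pointing down, gripper open.
Joint ranges: [-2.86, 2.86], [-0.3, 2.09], [-1.38, 1.24], [0.06, 2.45], [-1.56, 4.7], [0.09, 2.05], [-2.69, 2.69]. Speed limits (rad/s): [2.57, 2.57, 3.14, 3.14, 3.14, 3.14, 3.14].

### API

Orientations are given as a rotation vector (axis times angle).
In Python, from bench import ctrl gives the robot as it stands.
- The arm moves only by the shell command python3 -m pendant 'ROWS' [OPENING] [FORCE]. ROWS is JSON, a list of rows, each an object with "travel": the shift along the tool's x, y, z in m, a list of three; "twist": the turn about the tool's x in rad. In form: [{"travel": [x, y, z], "twist": twist}, ...]. A call has 1 to 10 rows; each row is the pose to reach, as a shift and turn from the pose measured when the call began, along the tool's axes at that moment; what a row does not reach only later rows make up. A row lasts 1/8 s, in which the tool goes at most 62.5 mm and 10.7 degrees, less where a joint would pass 70% of its speed; a pose out of reach is approached as far as the arm can. A call with a gripper value outside its range is refused whole. OPENING is the opening, from -1 (shut) to 1 (fully open), so that 0 is half open, set as the call begins (- or left out, the last holds). The fingers move at their own pace and stop on an object; FORCE is the grip in N (left out, the last holds). Time passes only in rows, so rows that repeat a pose let the fingers close. It gives the time, the measured TCP pose, the force and the opening at its end, in the units of the state.
- ctrl.get_state(): the state, without advancing time (a new reading comes with each control period).
- ctrl.get_image(name): name is "scene" or "top"; returns the picture (420x560x3 uint8, red, green, blue); there is no depth.
- ctrl.camera_model(name): a dict with "K" (3x3 intrinsics, pixels), "rvec" (rotation vector, rad) and "tvec" (3), from world to camera coordinates, as OpenCV has them. Camera axes: x right, y down, z forward; pixel columns grow to the right and rows downward; lengths in m; the calibration is good to about 2 mm. A picture is of the moment at which its call begins. camera_model takes no time and is no camera call.
- ctrl.close_job(): hands the job in, once; it reports no verdict.
The state is a dict: "time": time; "joint_positions": joint angles; "qd": joint speeds; "joint_torque": joint torques, N m; "position": TCP position; "tool_rot": TCP orientation; "ft_force": force on the tool from outside, world axes, zero at the start; "torque": the same for the moment, N m; "grip_width": opening from 0.0 (shut) to 1.0 (fully open).
Only numpy, scipy, OpenCV 4.12 (cv2) and the standard library are available. Lean on these libraries where they do the work, as an engineer would, in place of code of your own. Each camera call takes 0.05 s, during which the arm holds its last target.

### The job

The lidded boxes in the end press are dry: swap them with the two open boxes waiting on the drying board, so that both open boxes lie flat in the press, one on each dark strip with their ends to the fence and the jaw, and each lidded box lies flat and upright along a dark strip of the board. Once both open boxes are in the press, screw the black knob clockwise, several turns, fully home so that they are clamped. Leave the other things on the bench where they are.

Things in the scene. Friction and masses are not known exactly. Their poses are not given: they have to be found in the camera images.
- press: end press fixed to the bench. Origin: centre of the underside of its plywood base, 280 (x) x 250 (y) x 12 mm; its bed is at z = 12 mm. A fence 30 mm above the bed has its inner face at x = -120 mm; the jaw faces it from +x. The knob's grey housing, 72 x 130 mm, 40 mm above the bench, stands at x = 60 to 132 mm. At each start it stands elsewhere; it may change sides with the board
- press_places (a point): on the press's bed, at press x = -52 mm, y = 0, midway between the two places: dark strips inlaid flush in the bed, 134 x 62 mm, along x, centred 60 mm to either side (y) of this point. Axes as the press's
- press_knob (a joint): turn of the black knurled knob on the press, rad: 0 backed off, grows clockwise as seen from above, fully home at a hard stop at 12.57 (two turns). It stays where it is left; friction about 0.1 N m. It does not rise or sink
- knob_grip (a point): on the upright axis of the knob, 66 mm above the press's underside, 12 mm below the knob's top: the height to grip it. The knob is 39 mm across and 28 mm high, its underside 10 mm above the housing; a white mark on its top turns with it. Axes as the press's
- jaw_pad: rubber face of the jaw, 10 mm thick, 220 mm wide, 29 mm high; origin at bed height, mid thickness and width; axes as the press's. Knob at 0: its face is 136 mm from the fence's; each turn closes 10 mm, so an empty jaw ends 116 mm from it. It is sprung (4 N per mm), so home it squeezes 120 mm boxes against the fence, centres at press x = -60 mm
- board: drying board fixed to the bench, 190 (x) x 250 (y) x 8 mm; origin at the centre of its underside. Two dark strips inlaid flush in its top, 134 x 62 mm, along x, centred at x = 0, y = -60 and +60 mm, mark the two places
- lidded1: wooden box with its lid on (flat top with two dark grooves), closed, about 0.2 kg, 120 mm long (its x), 50 mm wide (its y), 46 mm high; origin at the centre of its underside, z up. One or two lidded boxes are present, in the press at the start
- lidded2: the other lidded box, the same in every way; may be absent
- open1: open wooden box without lid, hollow, walls 6 mm, about 0.15 kg, 120 mm long (its x), 50 mm wide (its y), 40 mm high; origin at the centre of its underside, z up. Both open boxes start on the board
- open2: the other open box, the same in every way
- sandblock: grey sanding block, 75 x 45 x 32 mm; leave it alone
- glue: white glue bottle standing, 52 mm across, 130 mm tall; leave it alone
- mallet: hammer lying flat, about 250 mm long; leave it alone
- brush: brush lying flat, about 200 mm long; leave it alone
- offcut: stick of scrap wood, 90 x 22 x 18 mm; leave it alone
- cup: white cup standing, 72 mm across, 85 mm tall; leave it alone
Mind the look-alikes: they are no part of the job. Leave any blue look-alike of the open2 alone.

How it is judged:
By the outcome, as a careful person would: the job done as asked, in the order asked, and still so for the second after the job is handed in, with the robot touching nothing.
Of lidded1, lidded2 only 1 to 2 are there at a start; the rules pass over those that are not, and their reading is None.
At some moment in a run one of lidded1, lidded2 may be knocked a few centimetres aside while the robot is not near it.
It also fails if it takes over 210 s, if anything falls off the work surface, if the arm or the gripper's body presses on something with over 40 N, if the wrist force passes 120 N, or if a joint passes its speed limit or range.

## Working session

There is one attempt and no reset: what is moved stays moved. The work goes in short steps, Python scripts to look and compute and a shell command to move; the robot and the scene stay as the last step left them, time stands still between calls to the robot, and variables do not carry over. Pictures are saved under pics/ and viewed, and the job is handed in when it is done.

```bash
mkdir -p pics; ls; python3 - <<'E'
from bench import ctrl
import cv2
for n in("scene","top"):
    cv2.imwrite(f"pics/{n}0.png",ctrl.get_image(n)[:,:,::-1])
    m=ctrl.camera_model(n);print(n,m)
s=ctrl.get_state();print({k:s[k] for k in("time","position","tool_rot","grip_width")})
E
```

```text
pics
scene {'K': array([[419.14495328,   0.        , 277.47153249],
       [  0.        , 419.14495328, 204.67023443],
       [  0.        ,   0.        ,   1.        ]]), 'rvec': array([ 2.27455774,  1.09550966, -0.36788956]), 'tvec': array([-0.31022798, -0.32044886,  1.74373973])}
top {'K': array([[441.59731926,   0.        , 289.08499465],
       [  0.        , 441.59731926, 203.34394551],
       [  0.        ,   0.        ,   1.        ]]), 'rvec': array([ 2.16255007, -2.14306474,  0.11213411]), 'tvec': array([-0.01598978,  0.5639394 ,  1.2261629 ])}
{'time': 0.1, 'position': array([0.21467744, 0.61296283, 0.20066027]), 'tool_rot': array([-0.9587321 ,  1.35129378,  0.95694635]), 'grip_width': 1.0003760172401985}
```

View pics/scene0.png

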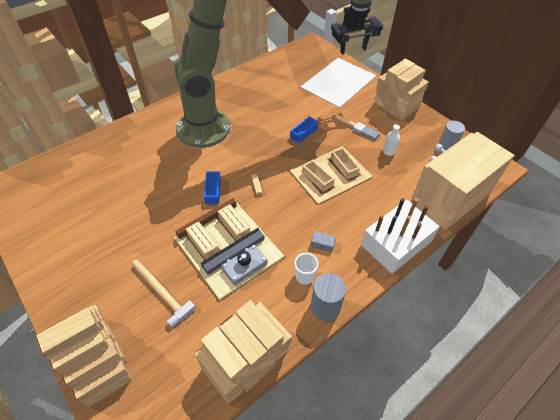

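View pics/top0.png

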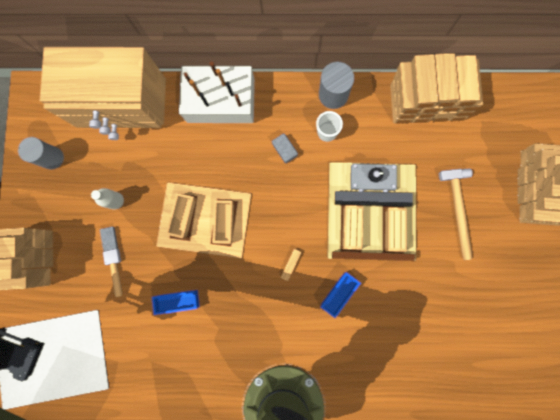

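```bash
cat > h.py <<'E'
import numpy as np, cv2
from bench import ctrl
def cam(n):
    m=ctrl.camera_model(n); R=cv2.Rodrigues(np.array(m["rvec"]))[0]; return np.array(m["K"]),R,np.array(m["tvec"])
def ray(n,px,z):
    K,R,t=cam(n); d=R.T@np.linalg.inv(K)@np.array([px[0],px[1],1.]); c=-R.T@t
    return c+d*(z-c[2])/d[2]
def proj(n,p):
    K,R,t=cam(n); return cv2.projectPoints(np.array(p,float).reshape(-1,3),cv2.Rodrigues(R)[0],t,K,None)[0].reshape(-1,2)
def grab(n): return ctrl.get_image(n)[:,:,::-1].copy()
def crop(im,x0,y0,x1,y1,s,f):
    cv2.imwrite(f,cv2.resize(im[y0:y1,x0:x1],None,fx=s,fy=s,interpolation=cv2.INTER_CUBIC))
E
python3 - <<'E'
from h import *
im=cv2.imread("pics/top0.png")
crop(im,150,155,430,275,2.8,"pics/c0.png")
im=cv2.imread("pics/scene0.png")
crop(im,160,130,390,310,3.3,"pics/c1.png")
for n in("scene","top"):
    K,R,t=cam(n);print(-R.T@t)
E
```

```text
[ 1.21973181 -0.58336729  1.18806314]
[ 0.41436226 -0.03059299  1.28418331]
```

View pics/c0.png

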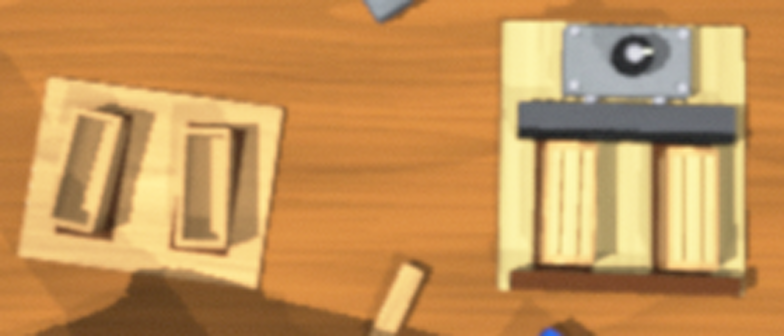

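View pics/c1.png

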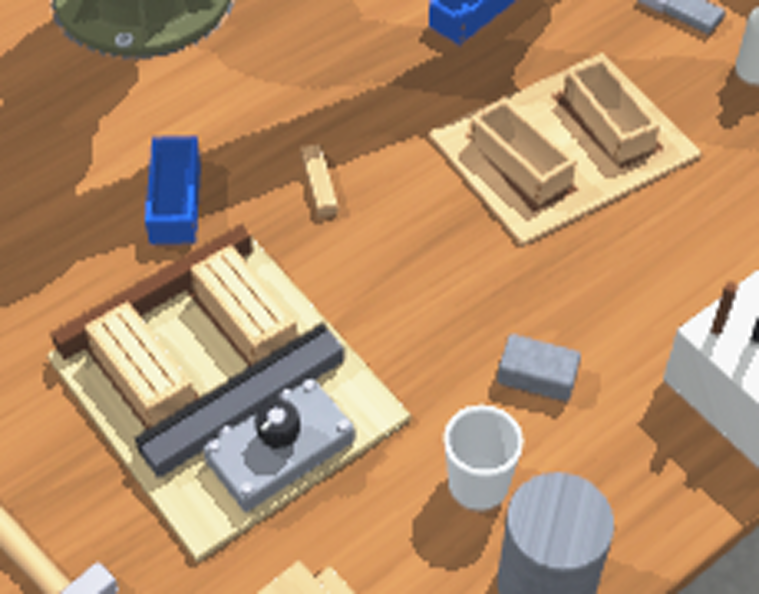

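```bash
cat >> h.py <<'E'
def fit(n,pts,z,L,W):
    "pts in order (+x,+y),(+x,-y),(-x,-y),(-x,+y)"
    P=np.array([ray(n,p,z)[:2] for p in pts]); M=np.array([[L,W],[L,-W],[-L,-W],[-L,W]])/2
    c=P.mean(0);Q=P-c;a=np.arctan2((M[:,0]*Q[:,1]-M[:,1]*Q[:,0]).sum(),(M*Q).sum())
    R=np.array([[np.cos(a),-np.sin(a)],[np.sin(a),np.cos(a)]]);r=Q-M@R.T
    return c,a,r
E
python3 - <<'E'
from h import *
o=lambda l:[((x+.5)/2.8-.5+150,(y+.5)/2.8-.5+155) for x,y in l]
for nm,l,z,L,W in[("board",[(49,77),(285,106),(260,289),(18,257)],.008,.19,.25),
 ("press",[(502,20),(744,25),(744,293),(498,290)],.012,.28,.25),
 ("openL",[(82,108),(125,115),(98,236),(53,226)],.048,.12,.05),
 ("openR",[(187,124),(232,126),(222,250),(173,246)],.048,.12,.05),
 ("lidL",[(542,140),(597,143),(593,265),(537,265)],.058,.12,.05),
 ("lidR",[(663,145),(718,147),(716,268),(660,268)],.058,.12,.05)]:
    c,a,r=fit("top",o(l),z,L,W);print(nm,c.round(4),round(a,3),(r*1000).round(0).tolist())
print("knob",ray("top",o([(634,53)])[0],.078))
E
```

```text
board [0.5179 0.2357] -0.119 [[-0.0, 0.0], [1.0, -0.0], [-1.0, -1.0], [0.0, 2.0]]
press [ 0.5489 -0.2496] -0.015 [[-1.0, 0.0], [-0.0, -2.0], [2.0, 1.0], [-1.0, 1.0]]
openL [0.5247 0.2915] -0.191 [[0.0, -3.0], [3.0, 2.0], [-2.0, 2.0], [-2.0, -1.0]]
openR [0.5103 0.176 ] -0.067 [[1.0, -2.0], [3.0, 2.0], [-2.0, 1.0], [-2.0, -0.0]]
lidL [ 0.4961 -0.1872] -0.039 [[2.0, 2.0], [1.0, -3.0], [-0.0, -2.0], [-3.0, 3.0]]
lidR [ 0.4935 -0.3075] -0.034 [[0.0, 2.0], [0.0, -3.0], [1.0, -2.0], [-2.0, 3.0]]
knob [ 0.64353157 -0.2514469   0.078     ]
```

```bash
cat >> h.py <<'E'
from scipy.spatial.transform import Rotation as Ro
def st():
    s=ctrl.get_state();R=Ro.from_rotvec(s["tool_rot"]).as_matrix();return s,np.array(s["position"]),R
def yawz(R): return np.arctan2(R[1,2],R[0,2])
def plan(xyz,yaw):
    "travel/twist from now to world TCP xyz with tool z along world yaw (mod pi)"
    s,p,R=st();tr=R.T@(np.array(xyz)-p)
    d=-(yaw-yawz(R)); d=(d+np.pi/2)%np.pi-np.pi/2
    print("t",round(s["time"],2),"pos",p.round(4),"yawz",round(yawz(R),3),"q7",round(s["joint_positions"][6],2),"g",round(s["grip_width"],3),"-> travel",tr.round(4).tolist(),"twist",round(d,4))
    return tr,d
E
python3 - <<'E'
from h import *
s,p,R=st();print(R.round(4))
plan((.5247,.2915,.2),-.191+np.pi/2)
E
```

```text
[[-5.000e-04 -9.438e-01  3.304e-01]
 [-1.700e-03  3.304e-01  9.438e-01]
 [-1.000e+00 -1.000e-04 -1.700e-03]]
t 0.1 pos [0.2147 0.613  0.2007] yawz 1.234 q7 -0.06 g 1.0 -> travel [0.001, -0.3988, -0.201] twist -0.1458
```

```bash
python3 - <<'E'
from h import *
plan((.5103,.176,.15),-.067+np.pi/2)
E
```

```text
t 0.1 pos [0.2147 0.613  0.2007] yawz 1.234 q7 -0.06 g 1.0 -> travel [0.0512, -0.4234, -0.3146] twist -0.2698
```

```bash
python3 -m pendant '[{"travel":[0,-0.05,-0.037],"twist":-0.03},{"travel":[0,-0.1,-0.074],"twist":-0.06},{"travel":[0,-0.15,-0.11],"twist":-0.1},{"travel":[0,-0.2,-0.148],"twist":-0.13},{"travel":[0,-0.25,-0.185],"twist":-0.16},{"travel":[0,-0.3,-0.222],"twist":-0.19},{"travel":[0,-0.35,-0.26],"twist":-0.23},{"travel":[0.02,-0.4,-0.297],"twist":-0.27},{"travel":[0.051,-0.4234,-0.3146],"twist":-0.27},{"travel":[0.051,-0.4234,-0.3146],"twist":-0.27}]'; python3 - <<'E'
from h import *
plan((.5103,.176,.028),-.067+np.pi/2)
im=grab("top");crop(im,150,155,430,275,2.8,"pics/c2.png")
E
```

```text
time: 1.35
position: [0.5096, 0.1718, 0.1474]
tool_rot: [-1.157, 1.25, 1.156]
ft_force: [0.1, 0.9, 0.1]
grip_width: 1.001
t 1.35 pos [0.5096 0.1718 0.1474] yawz 1.498 q7 1.15 g 1.001 -> travel [0.1194, -0.001, 0.0049] twist -0.0058
```

View pics/c2.png

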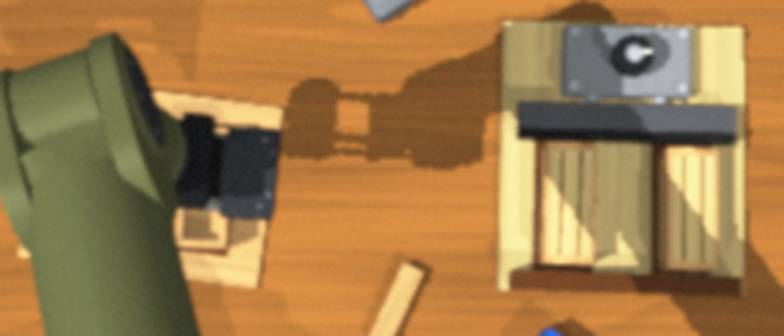

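```bash
python3 -m pendant '[{"travel":[0.04,-0.001,0.005],"twist":-0.006},{"travel":[0.08,-0.001,0.005],"twist":-0.006},{"travel":[0.12,-0.001,0.005],"twist":-0.006},{"travel":[0.132,-0.001,0.005],"twist":-0.006},{"travel":[0.132,-0.001,0.005],"twist":-0.006},{"travel":[0.132,-0.001,0.005],"twist":-0.006}]'; python3 -m pendant '[{"travel":[0,0,0]},{"travel":[0,0,0]},{"travel":[0,0,0]},{"travel":[0,0,0]},{"travel":[0,0,0]},{"travel":[0,0,0]}]' -1 15;  python3 - <<'E'
from h import *
plan((.52,.03,.15),np.pi/2)
E
```

```text
time: 2.15
position: [0.5119, 0.1804, 0.0189]
tool_rot: [-1.164, 1.239, 1.163]
ft_force: [0.4, -0.1, 0.2]
grip_width: 0.998
t 2.15 pos [0.5119 0.1804 0.0189] yawz 1.508 q7 1.19 g 0.998 -> travel [-0.131, -0.0174, -0.1498] twist -0.0628schema error: expected keys travel, twist
```

```bash
python3 -m pendant '[{"travel":[0.002,0,-0.003],"twist":0},{"travel":[0.002,0,-0.003],"twist":0}]';python3 -m pendant '[{"travel":[0,0,0],"twist":0},{"travel":[0,0,0],"twist":0},{"travel":[0,0,0],"twist":0},{"travel":[0,0,0],"twist":0},{"travel":[0,0,0],"twist":0},{"travel":[0,0,0],"twist":0}]' -1 15;  python3 - <<'E'
from h import *
plan((.52,.03,.1),np.pi/2)
E
```

```text
time: 2.4
position: [0.5124, 0.1773, 0.0178]
tool_rot: [-1.163, 1.238, 1.161]
ft_force: [1.0, -0.4, -0.5]
grip_width: 1.0
time: 3.15
position: [0.5124, 0.1774, 0.0177]
tool_rot: [-1.163, 1.238, 1.161]
ft_force: [0.3, -0.1, 0.4]
grip_width: 0.577
t 3.15 pos [0.5124 0.1774 0.0177] yawz 1.507 q7 1.2 g 0.577 -> travel [-0.0822, -0.017, -0.1466] twist -0.0634
```

```bash
python3 -m pendant '[{"travel":[-0.04,0,0],"twist":0},{"travel":[-0.06,-0.003,-0.04],"twist":0},{"travel":[-0.06,-0.008,-0.08],"twist":-0.02},{"travel":[-0.06,-0.013,-0.12],"twist":-0.05},{"travel":[-0.05,-0.017,-0.1466],"twist":-0.063},{"travel":[-0.05,-0.017,-0.1466],"twist":-0.063},{"travel":[-0.05,-0.017,-0.1466],"twist":-0.063}]';  python3 - <<'E'
from h import *
plan((.52,.03,.0115),np.pi/2)
E
```

```text
time: 4.03
position: [0.5198, 0.031, 0.0677]
tool_rot: [-1.209, 1.209, 1.209]
ft_force: [-0.4, 1.0, -1.0]
grip_width: 0.578
t 4.03 pos [0.5198 0.031  0.0677] yawz 1.571 q7 1.52 g 0.578 -> travel [0.0562, -0.0002, -0.001] twist 0.0001
```

```bash
python3 -m pendant '[{"travel":[0.04,0,-0.001],"twist":0},{"travel":[0.055,0,-0.001],"twist":0},{"travel":[0.056,0,-0.001],"twist":0}]'; python3 -m pendant '[{"travel":[0,0,0],"twist":0},{"travel":[0,0,0],"twist":0},{"travel":[-0.04,0,0],"twist":0},{"travel":[-0.09,0,0],"twist":0},{"travel":[-0.12,0,0],"twist":0}]' 1;  python3 - <<'E'
from h import *
plan((.4961,-.1872,.12),-.037+np.pi/2)
im=grab("top");cv2.imwrite("pics/t3.png",im);crop(im,150,155,430,275,2.8,"pics/c3.png")
E
```

```text
time: 4.4
position: [0.5192, 0.0308, 0.011]
tool_rot: [-1.21, 1.21, 1.211]
ft_force: [-0.1, 1.0, -0.7]
grip_width: 0.58
time: 5.03
position: [0.5209, 0.0309, 0.1347]
tool_rot: [-1.211, 1.205, 1.208]
ft_force: [0.4, 0.2, -0.4]
grip_width: 0.982
t 5.03 pos [0.5209 0.0309 0.1347] yawz 1.572 q7 1.5 g 0.982 -> travel [0.0144, 0.0251, -0.2181] twist 0.0381
```

View pics/c3.png

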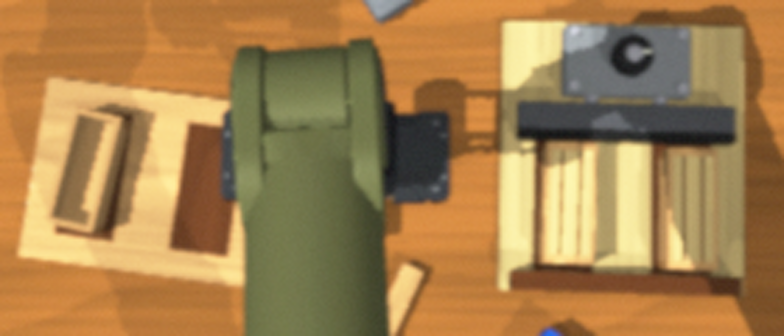

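```bash
python3 -m pendant '[{"travel":[0,0.007,-0.055],"twist":0.01},{"travel":[0,0.013,-0.11],"twist":0.02},{"travel":[0,0.02,-0.165],"twist":0.03},{"travel":[0.01,0.025,-0.218],"twist":0.038},{"travel":[0.014,0.025,-0.218],"twist":0.038},{"travel":[0.014,0.025,-0.218],"twist":0.038}]';  python3 - <<'E'
from h import *
plan((.4961,-.1872,.024),-.037+np.pi/2)
E
```

```text
time: 5.82
position: [0.4985, -0.1861, 0.1235]
tool_rot: [-1.183, 1.218, 1.177]
ft_force: [0.0, -0.4, -0.0]
grip_width: 1.0
t 5.83 pos [ 0.4985 -0.1861  0.1235] yawz 1.534 q7 1.92 g 1.0 -> travel [0.0994, 0.0032, -0.0015] twist -0.0001
```

```bash
python3 -m pendant '[{"travel":[0.04,0.003,-0.002],"twist":0},{"travel":[0.08,0.003,-0.002],"twist":0},{"travel":[0.099,0.003,-0.002],"twist":0},{"travel":[0.1,0.003,-0.002],"twist":0}]';python3 -m pendant '[{"travel":[0,0,0],"twist":0},{"travel":[0,0,0],"twist":0},{"travel":[0,0,0],"twist":0},{"travel":[0,0,0],"twist":0},{"travel":[0,0,0],"twist":0},{"travel":[0,0,0],"twist":0}]' -1 20;  python3 - <<'E'
from h import *
c=np.array([.5179,.2357]);a=-.119
p=c+np.array([-np.sin(a),np.cos(a)])*-.06;print(p)
plan((*p,.024),a+np.pi/2)
E
```

```text
time: 6.32
position: [0.4959, -0.1864, 0.0227]
tool_rot: [-1.183, 1.218, 1.18]
ft_force: [-0.4, -0.1, -0.0]
grip_width: 0.999
time: 7.08
position: [0.4963, -0.1873, 0.0233]
tool_rot: [-1.184, 1.218, 1.179]
ft_force: [-0.9, -1.7, 3.2]
grip_width: 0.575
[0.51077684 0.17612433]
t 7.08 pos [ 0.4963 -0.1873  0.0233] yawz 1.535 q7 2.0 g 0.575 -> travel [0.0004, -0.0015, 0.3637] twist 0.0833
```

```bash
python3 -m pendant '[{"travel":[-0.05,0,0],"twist":0},{"travel":[-0.09,0,0.02],"twist":0},{"travel":[-0.1,0,0.075],"twist":0.02},{"travel":[-0.1,0,0.13],"twist":0.03},{"travel":[-0.1,-0.001,0.185],"twist":0.04},{"travel":[-0.1,-0.001,0.24],"twist":0.06},{"travel":[-0.1,-0.0015,0.295],"twist":0.083},{"travel":[-0.09,-0.0015,0.35],"twist":0.083},{"travel":[-0.08,-0.0015,0.364],"twist":0.083},{"travel":[-0.07,-0.0015,0.364],"twist":0.083}]';  python3 - <<'E'
from h import *
c=np.array([.5179,.2357]);a=-.119
p=c+np.array([-np.sin(a),np.cos(a)])*-.06;print(p)
plan((*p,.021),a+np.pi/2)
E
```

```text
time: 8.32
position: [0.5092, 0.1768, 0.0929]
tool_rot: [-1.124, 1.257, 1.12]
ft_force: [-0.2, -0.7, -3.6]
grip_width: 0.575
[0.51077684 0.17612433]
t 8.32 pos [0.5092 0.1768 0.0929] yawz 1.455 q7 1.12 g 0.575 -> travel [0.0719, -0.0013, -0.0006] twist 0.0028
```

```bash
python3 -m pendant '[{"travel":[0.04,-0.001,0],"twist":0.003},{"travel":[0.065,-0.001,0],"twist":0.003},{"travel":[0.073,-0.001,0],"twist":0.003},{"travel":[0.073,-0.001,0],"twist":0.003}]'; python3 -m pendant '[{"travel":[0,0,0],"twist":0},{"travel":[0,0,0],"twist":0},{"travel":[-0.04,0,0],"twist":0},{"travel":[-0.08,0,0],"twist":0}]' 0.8;  python3 - <<'E'
from h import *
plan((.5247,.2915,.1),-.17+np.pi/2)
im=grab("top");cv2.imwrite("pics/t4.png",im);crop(im,150,155,430,275,2.8,"pics/c4.png")
im=grab("scene");crop(im,160,110,390,290,3.3,"pics/s4.png")
E
```

```text
time: 8.82
position: [0.5108, 0.1747, 0.02]
tool_rot: [-1.12, 1.26, 1.116]
ft_force: [0.5, 0.0, -2.4]
grip_width: 0.574
time: 9.32
position: [0.5104, 0.1745, 0.1012]
tool_rot: [-1.12, 1.26, 1.115]
ft_force: [0.2, 0.4, -0.2]
grip_width: 0.876
t 9.32 pos [0.5104 0.1745 0.1012] yawz 1.448 q7 1.11 g 0.876 -> travel [0.0014, 0.0001, 0.1179] twist 0.0477
```

View pics/c4.png

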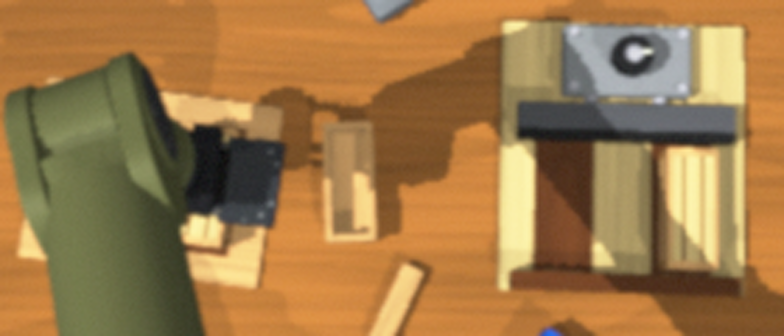

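View pics/s4.png

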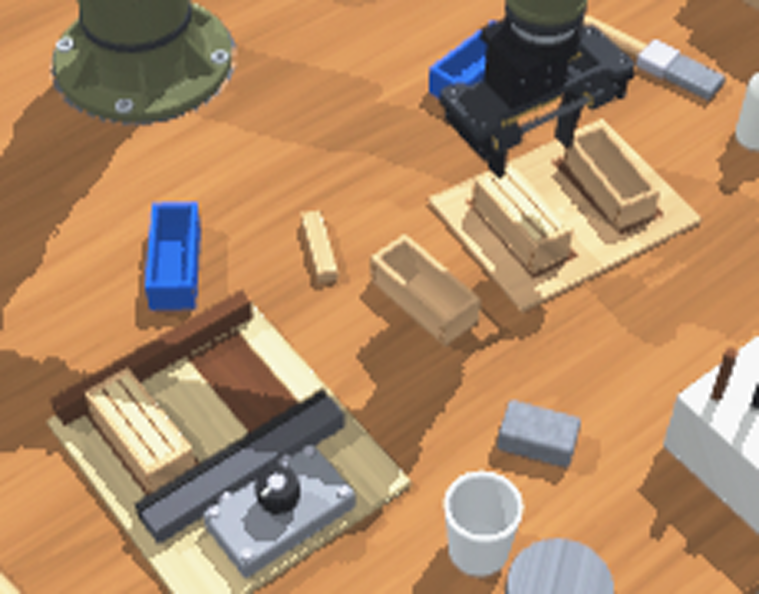

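```bash
python3 -m pendant '[{"travel":[0,0,0.05],"twist":0.03},{"travel":[0,0,0.1],"twist":0.06},{"travel":[0,0,0.117],"twist":0.062},{"travel":[0,0,0.117],"twist":0.062},{"travel":[0,0,0.117],"twist":0.062}]' 1; python3 - <<'E'
from h import *
plan((.5247,.2915,.018),-.185+np.pi/2)
E
```

```text
time: 10.05
position: [0.5288, 0.2897, 0.106]
tool_rot: [-1.073, 1.278, 1.064]
ft_force: [-0.2, -0.1, -0.2]
grip_width: 1.001
t 10.05 pos [0.5288 0.2897 0.106 ] yawz 1.384 q7 0.89 g 1.001 -> travel [0.0879, 0.0055, 0.0005] twist -0.0016
```

```bash
python3 -m pendant '[{"travel":[0.04,0.004,0],"twist":0},{"travel":[0.08,0.004,0],"twist":0},{"travel":[0.088,0.0045,0],"twist":0},{"travel":[0.088,0.0045,0],"twist":0}]';python3 -m pendant '[{"travel":[0,0,0],"twist":0},{"travel":[0,0,0],"twist":0},{"travel":[0,0,0],"twist":0},{"travel":[0,0,0],"twist":0},{"travel":[0,0,0],"twist":0},{"travel":[0,0,0],"twist":0}]' -1 15;  python3 - <<'E'
from h import *
c=np.array([.5489,-.2496]);a=-.015
R=np.array([[np.cos(a),-np.sin(a)],[np.sin(a),np.cos(a)]])
for y in(.06,-.06): print(c+R@[-.054,y])
p=c+R@[-.054,.06]
plan((*p,.024),a+np.pi/2)
E
```

```text
time: 10.55
position: [0.5261, 0.2898, 0.0184]
tool_rot: [-1.073, 1.279, 1.062]
ft_force: [-0.2, 0.4, 0.4]
grip_width: 1.0
time: 11.3
position: [0.5265, 0.2911, 0.0192]
tool_rot: [-1.072, 1.277, 1.063]
ft_force: [-0.3, 3.9, 4.3]
grip_width: 0.575
[ 0.49580604 -0.18879678]
[ 0.49400611 -0.30878328]
t 11.3 pos [0.5265 0.2911 0.0192] yawz 1.383 q7 0.91 g 0.575 -> travel [-0.0078, -0.0594, -0.4771] twist -0.1725
```

```bash
python3 -m pendant '[{"travel":[-0.05,0,0],"twist":0},{"travel":[-0.1,-0.002,-0.02],"twist":0},{"travel":[-0.11,-0.01,-0.075],"twist":-0.03},{"travel":[-0.11,-0.017,-0.13],"twist":-0.06},{"travel":[-0.11,-0.023,-0.185],"twist":-0.08},{"travel":[-0.11,-0.03,-0.24],"twist":-0.1},{"travel":[-0.11,-0.037,-0.295],"twist":-0.12},{"travel":[-0.11,-0.043,-0.35],"twist":-0.14},{"travel":[-0.11,-0.05,-0.405],"twist":-0.16},{"travel":[-0.11,-0.056,-0.46],"twist":-0.17}]';  python3 - <<'E'
from h import *
plan((.497,-.1888,.085),-.015+np.pi/2)
E
```

```text
time: 12.55
position: [0.4919, -0.1741, 0.1251]
tool_rot: [-1.198, 1.205, 1.19]
ft_force: [0.9, 0.6, -2.1]
grip_width: 0.573
t 12.55 pos [ 0.4919 -0.1741  0.1251] yawz 1.553 q7 1.91 g 0.573 -> travel [0.0401, -0.0049, -0.0148] twist -0.0026
```

```bash
python3 -m pendant '[{"travel":[0.02,-0.005,-0.0148],"twist":-0.003},{"travel":[0.04,-0.005,-0.0148],"twist":-0.003},{"travel":[0.04,-0.005,-0.0148],"twist":-0.003}]';  python3 - <<'E'
from h import *
plan((.497,-.1888,.0245),-.015+np.pi/2)
im=grab("top");cv2.imwrite("pics/t5.png",im);crop(im,150,155,430,275,2.8,"pics/c5.png")
im=grab("scene");crop(im,160,110,390,290,3.3,"pics/s5.png")
E
```

```text
time: 12.92
position: [0.4937, -0.1889, 0.0825]
tool_rot: [-1.196, 1.209, 1.197]
ft_force: [0.5, -0.1, -1.2]
grip_width: 0.573
t 12.93 pos [ 0.4937 -0.1889  0.0825] yawz 1.555 q7 1.98 g 0.573 -> travel [0.058, -0.003, -0.0001] twist -0.0011
```

View pics/c5.png

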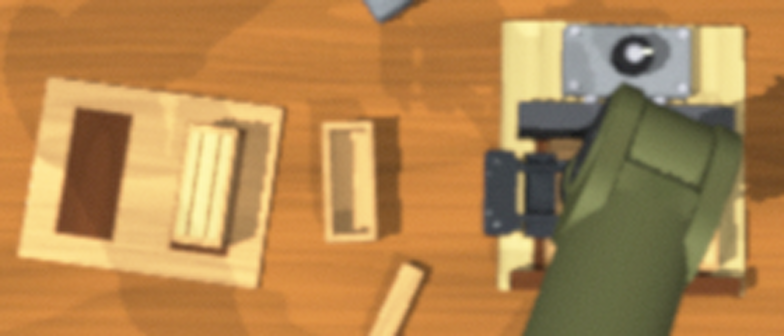

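View pics/s5.png

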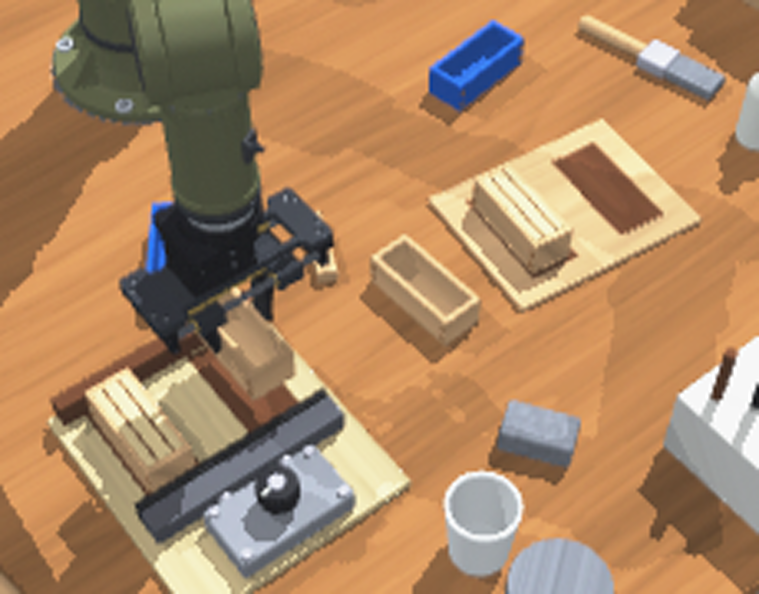

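```bash
python3 -m pendant '[{"travel":[0.005,-0.0035,0],"twist":0},{"travel":[0.03,-0.0035,0],"twist":0},{"travel":[0.04,-0.0035,0],"twist":0},{"travel":[0.04,-0.0035,0],"twist":0}]';  python3 - <<'E'
from h import *
plan((.497,-.1888,.0242),-.015+np.pi/2)
E
```

```text
time: 13.52
position: [0.4997, -0.1884, 0.0444]
tool_rot: [-1.199, 1.206, 1.195]
ft_force: [-0.2, -0.2, -1.2]
grip_width: 0.575
t 13.53 pos [ 0.4997 -0.1884  0.0444] yawz 1.556 q7 2.01 g 0.575 -> travel [0.0202, 0.0028, -0.0005] twist 0.0007
```

```bash
python3 - <<'E'
from h import *
for i in range(6):
    plan((.497,-.1888,.0242),-.015+np.pi/2); im=grab("top" if i%2 else "scene")
crop(im,150,155,430,275,2.8,"pics/c6.png")
im=grab("scene");crop(im,160,150,290,280,5,"pics/s6.png")
E
```

```text
t 13.53 pos [ 0.4997 -0.1884  0.0444] yawz 1.556 q7 2.01 g 0.575 -> travel [0.0202, 0.0028, -0.0005] twist 0.0007
t 13.57 pos [ 0.5003 -0.1887  0.0451] yawz 1.556 q7 2.01 g 0.568 -> travel [0.0208, 0.0035, -0.0003] twist 0.0005
t 13.62 pos [ 0.5006 -0.1888  0.0454] yawz 1.556 q7 2.01 g 0.574 -> travel [0.0212, 0.0038, -0.0001] twist 0.0004
t 13.68 pos [ 0.5008 -0.1889  0.0456] yawz 1.556 q7 2.01 g 0.572 -> travel [0.0214, 0.0041, -0.0001] twist 0.0005
t 13.72 pos [ 0.5008 -0.1889  0.0457] yawz 1.556 q7 2.01 g 0.573 -> travel [0.0214, 0.004, -0.0001] twist 0.0004
t 13.78 pos [ 0.5007 -0.1889  0.0456] yawz 1.556 q7 2.01 g 0.573 -> travel [0.0214, 0.004, -0.0001] twist 0.0004
```

View pics/s6.png

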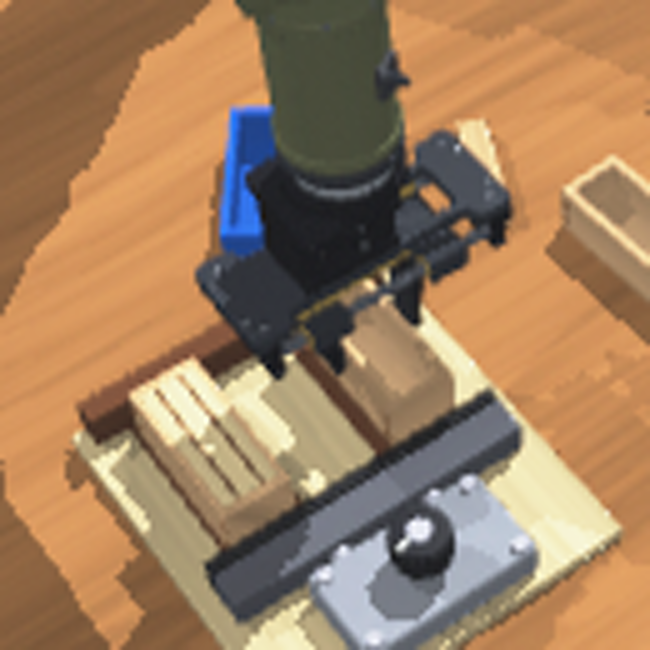

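```bash
python3 -m pendant '[{"travel":[0.0,0.004,0],"twist":0},{"travel":[0.0,0.004,0],"twist":0},{"travel":[0.012,0.004,0],"twist":0},{"travel":[0.018,0.004,0],"twist":0},{"travel":[0.0205,0.004,0],"twist":0},{"travel":[0.0205,0.004,0],"twist":0},{"travel":[0.0205,0.004,0],"twist":0}]';  python3 - <<'E'
from h import *
plan((.497,-.1888,.0242),-.015+np.pi/2)
E
```

```text
time: 14.75
position: [0.497, -0.1887, 0.025]
tool_rot: [-1.2, 1.204, 1.192]
ft_force: [0.4, 0.3, -1.6]
grip_width: 0.576
t 14.75 pos [ 0.497  -0.1887  0.025 ] yawz 1.556 q7 2.03 g 0.576 -> travel [0.0008, -0.0, -0.0001] twist 0.0003
```

Release, rise, and clear sideways to look.

```bash
python3 -m pendant '[{"travel":[0.001,0,0],"twist":0},{"travel":[0.001,0,0],"twist":0},{"travel":[0.001,0,0],"twist":0},{"travel":[-0.04,0,0],"twist":0},{"travel":[-0.09,0,0],"twist":0},{"travel":[-0.1,0,0.06],"twist":0},{"travel":[-0.1,0,0.12],"twist":0},{"travel":[-0.1,0,0.18],"twist":0},{"travel":[-0.1,0,0.18],"twist":0}]' 1;  python3 - <<'E'
from h import *
im=grab("top");cv2.imwrite("pics/t7.png",im);crop(im,310,155,430,270,5,"pics/c7.png")
im=grab("scene");crop(im,160,150,390,310,3.3,"pics/s7.png")
E
```

```text
time: 15.88
position: [0.4984, -0.0034, 0.126]
tool_rot: [-1.206, 1.198, 1.2]
ft_force: [0.5, -0.1, -0.2]
grip_width: 1.001
```

View pics/c7.png

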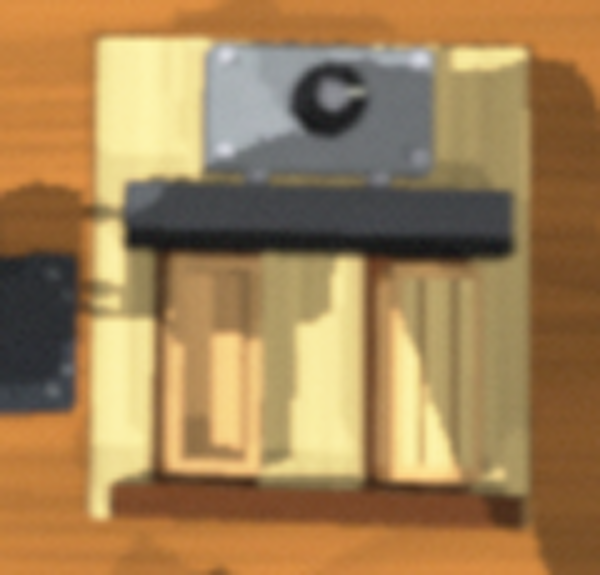

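View pics/s7.png

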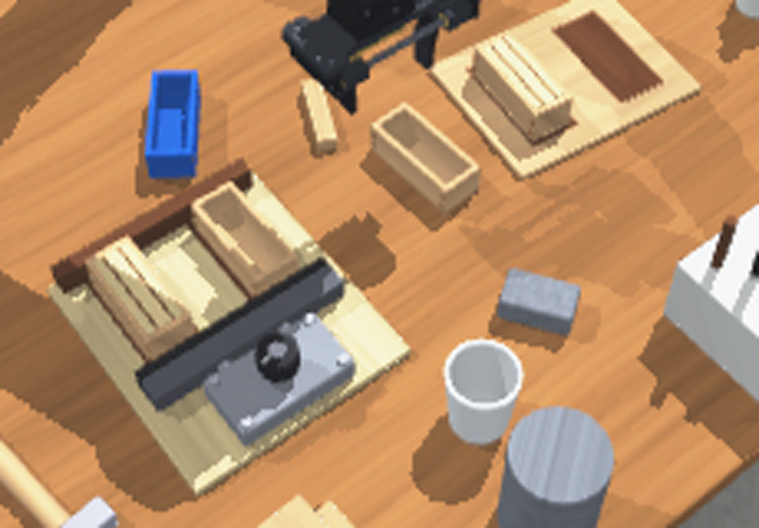

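```bash
python3 - <<'E'
from h import *
plan((.494,-.308,.126),-.03+np.pi/2)
E
```

```text
t 15.97 pos [ 0.4985 -0.0091  0.126 ] yawz 1.558 q7 1.55 g 1.001 -> travel [-0.0013, 0.0006, -0.2989] twist 0.017
```

```bash
python3 -m pendant '[{"travel":[0,0,-0.055],"twist":0},{"travel":[0,0,-0.11],"twist":0},{"travel":[0,0,-0.165],"twist":0.01},{"travel":[0,0,-0.22],"twist":0.017},{"travel":[0,0,-0.275],"twist":0.017},{"travel":[0,0,-0.299],"twist":0.017},{"travel":[0,0,-0.299],"twist":0.017},{"travel":[0,0,-0.299],"twist":0.017}]';  python3 - <<'E'
from h import *
plan((.494,-.308,.024),-.03+np.pi/2)
E
```

```text
time: 16.98
position: [0.4942, -0.3079, 0.1245]
tool_rot: [-1.188, 1.212, 1.181]
ft_force: [0.5, -0.5, 0.0]
grip_width: 1.003
t 16.98 pos [ 0.4942 -0.3079  0.1245] yawz 1.54 q7 2.21 g 1.003 -> travel [0.1005, 0.0013, -0.0006] twist -0.0009
```

```bash
python3 -m pendant '[{"travel":[0.04,0,0],"twist":0},{"travel":[0.08,0,0],"twist":0},{"travel":[0.1,0.001,0],"twist":0},{"travel":[0.1,0.001,0],"twist":0}]';python3 -m pendant '[{"travel":[0,0,0],"twist":0},{"travel":[0,0,0],"twist":0},{"travel":[0,0,0],"twist":0},{"travel":[0,0,0],"twist":0},{"travel":[0,0,0],"twist":0},{"travel":[0,0,0],"twist":0}]' -1 20;  python3 - <<'E'
from h import *
c=np.array([.5179,.2357]);a=-.119
p=c+np.array([-np.sin(a),np.cos(a)])*.06;print(p)
plan((*p,.024),a+np.pi/2)
E
```

```text
time: 17.48
position: [0.4936, -0.306, 0.0235]
tool_rot: [-1.187, 1.212, 1.184]
ft_force: [0.2, -0.5, 0.6]
grip_width: 1.002
time: 18.23
position: [0.4938, -0.3071, 0.0241]
tool_rot: [-1.188, 1.213, 1.182]
ft_force: [-0.3, -1.6, 3.1]
grip_width: 0.573
[0.52502316 0.29527567]
t 18.23 pos [ 0.4938 -0.3071  0.0241] yawz 1.541 q7 2.29 g 0.573 -> travel [0.0033, -0.0129, 0.603] twist 0.0887
```

```bash
python3 -m pendant '[{"travel":[-0.05,0,0],"twist":0},{"travel":[-0.1,0,0.02],"twist":0},{"travel":[-0.12,0,0.075],"twist":0.01},{"travel":[-0.12,-0.002,0.13],"twist":0.02},{"travel":[-0.12,-0.004,0.185],"twist":0.03},{"travel":[-0.12,-0.005,0.24],"twist":0.04},{"travel":[-0.12,-0.006,0.295],"twist":0.05},{"travel":[-0.12,-0.008,0.35],"twist":0.06},{"travel":[-0.12,-0.009,0.405],"twist":0.07},{"travel":[-0.12,-0.01,0.46],"twist":0.08}]'; python3 - <<'E'
from h import *
plan((.525,.2953,.1),-.119+np.pi/2)
E
```

```text
time: 19.48
position: [0.5154, 0.1538, 0.1458]
tool_rot: [-1.127, 1.25, 1.125]
ft_force: [0.4, 0.4, -0.9]
grip_width: 0.57
t 19.48 pos [0.5154 0.1538 0.1458] yawz 1.46 q7 1.16 g 0.57 -> travel [0.0466, 0.0063, 0.1414] twist 0.0086
```

```bash
python3 -m pendant '[{"travel":[0,0.004,0.055],"twist":0.008},{"travel":[0,0.005,0.11],"twist":0.008},{"travel":[0.01,0.006,0.141],"twist":0.008},{"travel":[0.046,0.006,0.1414],"twist":0.008},{"travel":[0.0466,0.006,0.1414],"twist":0.008},{"travel":[0.0466,0.006,0.1414],"twist":0.008},{"travel":[0.0466,0.006,0.1414],"twist":0.008}]'; python3 - <<'E'
from h import *
plan((.525,.2953,.0215),-.119+np.pi/2)
E
```

```text
time: 20.35
position: [0.5263, 0.2951, 0.1016]
tool_rot: [-1.12, 1.252, 1.118]
ft_force: [-0.2, 1.1, -2.1]
grip_width: 0.572
t 20.35 pos [0.5263 0.2951 0.1016] yawz 1.451 q7 0.97 g 0.572 -> travel [0.0801, 0.002, -0.0006] twist -0.0004
```

```bash
python3 -m pendant '[{"travel":[0.04,0.001,0],"twist":0},{"travel":[0.07,0.001,0],"twist":0},{"travel":[0.081,0.001,0],"twist":0},{"travel":[0.081,0.001,0],"twist":0},{"travel":[0.081,0.001,0],"twist":0}]'; python3 -m pendant '[{"travel":[0,0,0],"twist":0},{"travel":[0,0,0],"twist":0},{"travel":[0,0,0],"twist":0},{"travel":[-0.04,0,0],"twist":0},{"travel":[-0.09,0,0],"twist":0},{"travel":[-0.13,0,-0.02],"twist":0},{"travel":[-0.13,0,-0.08],"twist":0},{"travel":[-0.13,0,-0.14],"twist":0},{"travel":[-0.13,0,-0.14],"twist":0}]' 0.8;  python3 - <<'E'
from h import *
plan((.52,.03,.12),np.pi/2)
E
```

```text
time: 20.98
position: [0.5272, 0.2963, 0.022]
tool_rot: [-1.12, 1.249, 1.117]
ft_force: [-1.1, -0.3, -1.6]
grip_width: 0.574
time: 22.1
position: [0.5092, 0.1504, 0.1513]
tool_rot: [-1.114, 1.253, 1.11]
ft_force: [-0.1, 1.1, 0.6]
grip_width: 0.903
t 22.1 pos [0.5092 0.1504 0.1513] yawz 1.443 q7 1.14 g 0.903 -> travel [0.0306, -0.0257, -0.1183] twist -0.1283
```

```bash
python3 -m pendant '[{"travel":[0,-0.012,-0.055],"twist":-0.06},{"travel":[0,-0.024,-0.11],"twist":-0.128},{"travel":[0.03,-0.0265,-0.1183],"twist":-0.128},{"travel":[0.03,-0.0265,-0.1183],"twist":-0.128},{"travel":[0.03,-0.0265,-0.1183],"twist":-0.128},{"travel":[0.03,-0.0265,-0.1183],"twist":-0.128}]' 1;  python3 - <<'E'
from h import *
plan((.5195,.0305,.0125),np.pi/2)
im=grab("top");cv2.imwrite("pics/t8.png",im);crop(im,150,155,430,275,2.8,"pics/c8.png")
E
```

```text
time: 22.85
position: [0.5215, 0.0316, 0.1216]
tool_rot: [-1.212, 1.193, 1.204]
ft_force: [0.2, 0.0, 0.1]
grip_width: 1.003
t 22.85 pos [0.5215 0.0316 0.1216] yawz 1.573 q7 1.51 g 1.003 -> travel [0.1091, 0.0035, -0.0019] twist 0.0022
```

View pics/c8.png

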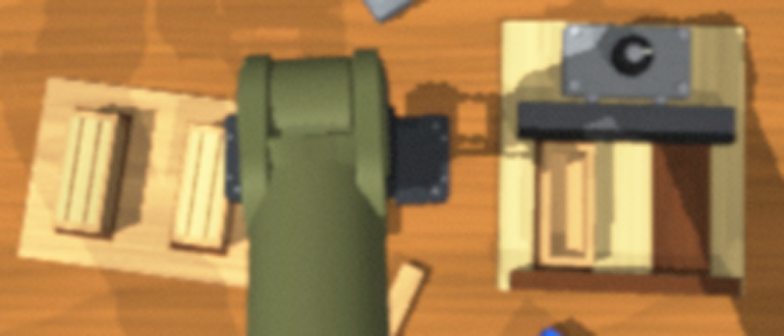

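```bash
python3 -m pendant '[{"travel":[0.04,0.002,-0.002],"twist":0},{"travel":[0.08,0.003,-0.002],"twist":0},{"travel":[0.106,0.0035,-0.002],"twist":0},{"travel":[0.108,0.0035,-0.002],"twist":0},{"travel":[0.108,0.0035,-0.002],"twist":0}]';python3 -m pendant '[{"travel":[0,0,0],"twist":0},{"travel":[0,0,0],"twist":0},{"travel":[0,0,0],"twist":0},{"travel":[0,0,0],"twist":0},{"travel":[0,0,0],"twist":0},{"travel":[0,0,0],"twist":0}]' -1 15;  python3 - <<'E'
from h import *
s,p,R=st();print(R[:,0].round(4))
plan((.496,-.3088,.024),-.015+np.pi/2)
E
```

```text
time: 23.52
position: [0.5204, 0.0305, 0.0146]
tool_rot: [-1.212, 1.191, 1.203]
ft_force: [1.1, 1.2, 0.2]
grip_width: 0.998
time: 24.28
position: [0.5204, 0.0306, 0.0147]
tool_rot: [-1.212, 1.191, 1.204]
ft_force: [-0.1, 0.2, 0.9]
grip_width: 0.574
[ 0.0151  0.0079 -0.9999]
t 24.27 pos [0.5204 0.0306 0.0147] yawz 1.573 q7 1.58 g 0.574 -> travel [-0.0124, 0.025, -0.3392] twist 0.0174
```

```bash
python3 -m pendant '[{"travel":[-0.05,0,0],"twist":0},{"travel":[-0.1,0.003,-0.02],"twist":0},{"travel":[-0.1,0.007,-0.075],"twist":0},{"travel":[-0.1,0.01,-0.13],"twist":0},{"travel":[-0.1,0.014,-0.185],"twist":0.005},{"travel":[-0.1,0.018,-0.24],"twist":0.01},{"travel":[-0.1,0.022,-0.295],"twist":0.017},{"travel":[-0.1,0.024,-0.34],"twist":0.017},{"travel":[-0.1,0.024,-0.34],"twist":0.017},{"travel":[-0.1,0.024,-0.34],"twist":0.017}]';  python3 - <<'E'
from h import *
plan((.497,-.3088,.06),-.015+np.pi/2)
E
```

```text
time: 25.52
position: [0.4954, -0.3094, 0.1109]
tool_rot: [-1.198, 1.199, 1.193]
ft_force: [0.3, 0.6, -2.3]
grip_width: 0.573
t 25.52 pos [ 0.4954 -0.3094  0.1109] yawz 1.556 q7 2.26 g 0.573 -> travel [0.0509, -0.0009, 0.0001] twist 0.0003
```

```bash
python3 -m pendant '[{"travel":[0.03,-0.001,0],"twist":0},{"travel":[0.05,-0.001,0],"twist":0},{"travel":[0.051,-0.001,0],"twist":0},{"travel":[0.051,-0.001,0],"twist":0}]';  python3 - <<'E'
from h import *
plan((.497,-.3088,.0275),-.015+np.pi/2)
im=grab("scene");crop(im,160,150,290,280,5,"pics/s9.png")
plan((.497,-.3088,.0275),-.015+np.pi/2)
E
```

```text
time: 26.02
position: [0.4976, -0.3089, 0.0604]
tool_rot: [-1.199, 1.199, 1.192]
ft_force: [0.2, -0.8, -2.0]
grip_width: 0.572
t 26.02 pos [ 0.4976 -0.3089  0.0604] yawz 1.557 q7 2.29 g 0.572 -> travel [0.0329, 0.001, -0.0003] twist 0.0009
t 26.07 pos [ 0.4978 -0.3092  0.0608] yawz 1.556 q7 2.29 g 0.57 -> travel [0.0333, 0.0013, 0.0001] twist 0.0007
```

View pics/s9.png

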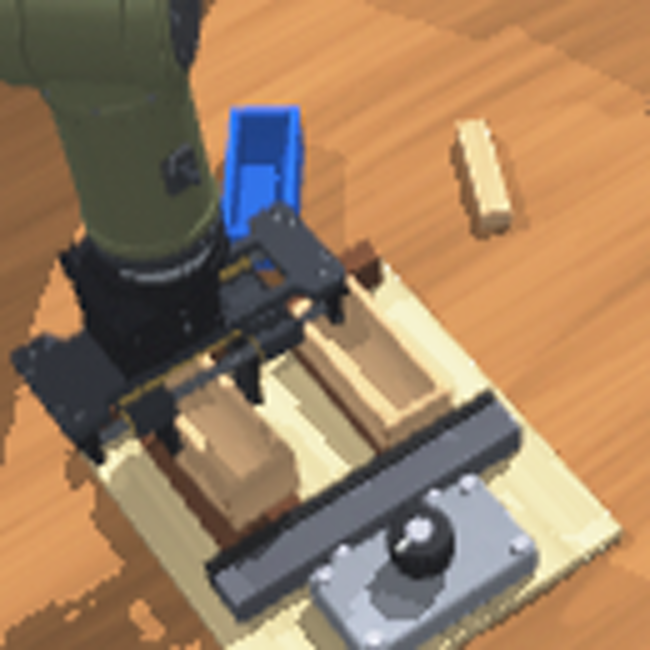

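```bash
python3 -m pendant '[{"travel":[0.015,0.001,0],"twist":0},{"travel":[0.028,0.001,0],"twist":0},{"travel":[0.0335,0.001,0],"twist":0},{"travel":[0.0335,0.001,0],"twist":0},{"travel":[0.0335,0.001,0],"twist":0}]'; python3 -m pendant '[{"travel":[0,0,0],"twist":0},{"travel":[0,0,0],"twist":0},{"travel":[0,0,0],"twist":0},{"travel":[-0.04,0,0],"twist":0},{"travel":[-0.1,0,0],"twist":0},{"travel":[-0.12,0,0.06],"twist":0},{"travel":[-0.12,0,0.12],"twist":0},{"travel":[-0.12,0,0.18],"twist":0},{"travel":[-0.12,0,0.24],"twist":0},{"travel":[-0.12,0,0.3],"twist":0}]' 0.9;  python3 - <<'E'
from h import *
grab("top")
im=grab("top");cv2.imwrite("pics/t10.png",im);crop(im,310,155,430,270,5,"pics/c10.png")
im=grab("scene");cv2.imwrite("pics/sf10.png",im);crop(im,160,110,390,290,3.3,"pics/s10.png")
E
```

```text
time: 26.7
position: [0.4973, -0.309, 0.0271]
tool_rot: [-1.199, 1.199, 1.191]
ft_force: [0.2, 0.0, -1.8]
grip_width: 0.571
time: 27.95
position: [0.4998, -0.0081, 0.1502]
tool_rot: [-1.199, 1.197, 1.191]
ft_force: [0.9, 0.3, -0.8]
grip_width: 0.951
```

View pics/c10.png

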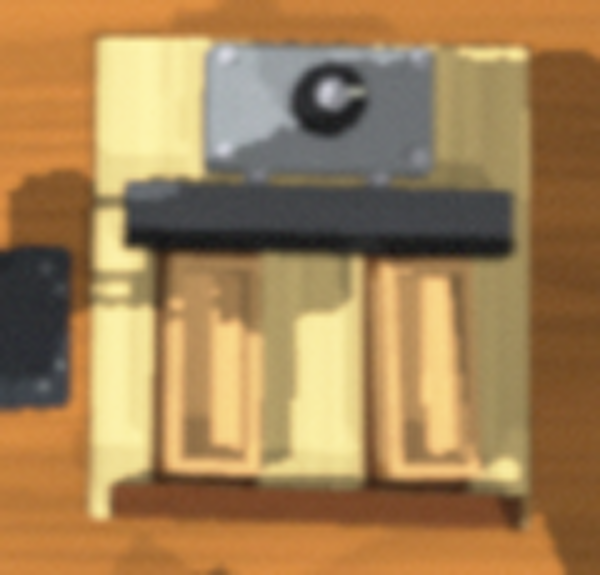

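View pics/s10.png

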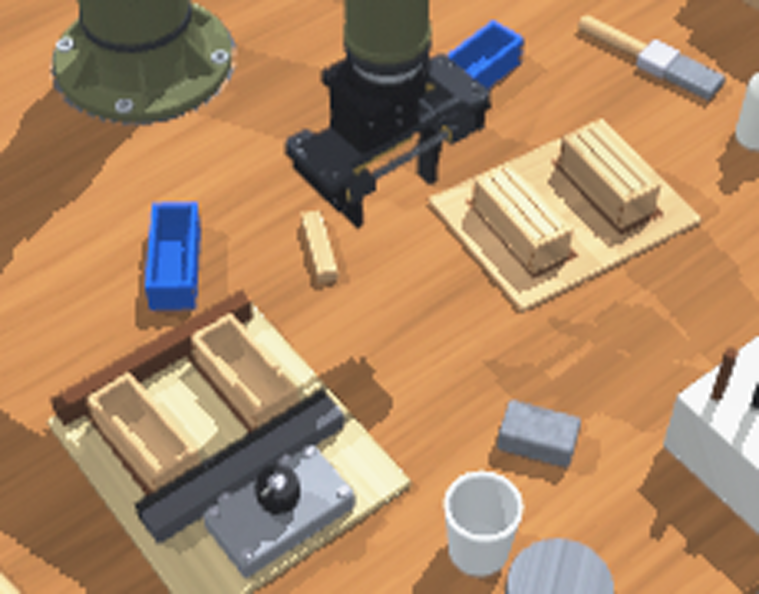

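```bash
python3 - <<'E'
from h import *
o=lambda x,y:((x+.5)/5-.5+310,(y+.5)/5-.5+155)
print(np.mean([ray("top",o(*q),.041)[:2] for q in[(228,57),(422,60),(420,158),(226,150)]],0))
im=cv2.imread("pics/t10.png");g=im.max(2)
sub=(g[160:195,360:392]<60).astype(np.uint8)
n,l,s,c=cv2.connectedComponentsWithStats(sub);i=1+s[1:,4].argmax();print(s[i],c[i]+[360,160])
m=(l==i).astype(np.uint8);h=max(cv2.findContours(m,0,1)[0],key=len);(cx,cy),r=cv2.minEnclosingCircle(h);print(cx+360,cy+160,r, ray("top",(cx+360,cy+160),.066))
im=cv2.imread("pics/sf10.png");g=im.max(2)
sub=(g[240:280,225:265]<60).astype(np.uint8);n,l,s,c=cv2.connectedComponentsWithStats(sub);i=1+s[1:,4].argmax();print(s[i]);m=(l==i).astype(np.uint8);h=max(cv2.findContours(m,0,1)[0],key=len);(cx,cy),r=cv2.minEnclosingCircle(h);print(cx+225,cy+240,r,ray("scene",(cx+225,cy+240),.064))
R=cv2.Rodrigues(np.array([0,0,-.015]))[0];print(np.array([.5489,-.2496,0])+R@[.096,0,0])
plan((.6445,-.251,.15),0)
E
```

```text
[ 0.64411099 -0.2532432 ]
[ 9  9 14 13 83] [374.91566265 175.96385542]
375.5 174.5 7.106435298919678 [ 0.64326756 -0.2519194   0.066     ]
[13 11 13 15 82]
243.13888931274414 257.69444465637207 7.393895149230957 [ 0.64228042 -0.25200735  0.064     ]
[ 0.6448892  -0.25103995  0.        ]
t 28.1 pos [ 0.4997 -0.0062  0.1498] yawz 1.564 q7 1.54 g 0.951 -> travel [-0.0003, -0.1466, -0.2437] twist 1.5635
```

```bash
python3 -m pendant '[{"travel":[0,-0.025,-0.042],"twist":-0.1},{"travel":[0,-0.05,-0.084],"twist":-0.2},{"travel":[0,-0.075,-0.126],"twist":-0.3},{"travel":[0,-0.1,-0.168],"twist":-0.4},{"travel":[0,-0.125,-0.21],"twist":-0.4},{"travel":[0.02,-0.1455,-0.2445],"twist":-0.4},{"travel":[0.03,-0.1455,-0.2445],"twist":-0.4},{"travel":[0.03,-0.1455,-0.2445],"twist":-0.4}]' 0.4;  python3 - <<'E'
from h import *
grab("top")
s,p,R=st();print(R[:,0].round(4))
plan((.6435,-.2517,.0475),1.964)
E
```

```text
time: 29.1
position: [0.6426, -0.2518, 0.1185]
tool_rot: [-1.492, 0.982, 1.483]
ft_force: [-0.1, 0.6, 0.4]
grip_width: 0.706
[ 0.0145  0.01   -0.9998]
t 29.15 pos [ 0.6434 -0.251   0.1196] yawz 1.964 q7 2.52 g 0.702 -> travel [0.0721, 0.0014, -0.001] twist -0.0004
```

```bash
python3 -m pendant '[{"travel":[0.04,0.0014,-0.001],"twist":0},{"travel":[0.065,0.0014,-0.001],"twist":0},{"travel":[0.072,0.0014,-0.001],"twist":0},{"travel":[0.072,0.0014,-0.001],"twist":0}]';python3 -m pendant '[{"travel":[0,0,0],"twist":0},{"travel":[0,0,0],"twist":0},{"travel":[0,0,0],"twist":0},{"travel":[0,0,0],"twist":0},{"travel":[0,0,0],"twist":0}]' -1 25;  python3 - <<'E'
from h import *
im=grab("scene");crop(im,160,150,290,280,5,"pics/s11.png")
plan((.6435,-.2517,.0475),1.964)
E
```

```text
time: 29.65
position: [0.644, -0.2511, 0.0486]
tool_rot: [-1.495, 0.978, 1.482]
ft_force: [0.4, 0.3, 0.0]
grip_width: 0.698
time: 30.28
position: [0.6446, -0.2516, 0.0494]
tool_rot: [-1.497, 0.978, 1.481]
ft_force: [0.4, -0.9, 2.7]
grip_width: 0.438
t 30.32 pos [ 0.6445 -0.2516  0.0494] yawz 1.964 q7 2.55 g 0.438 -> travel [0.0018, 0.001, 0.0003] twist 0.0005
```

View pics/s11.png

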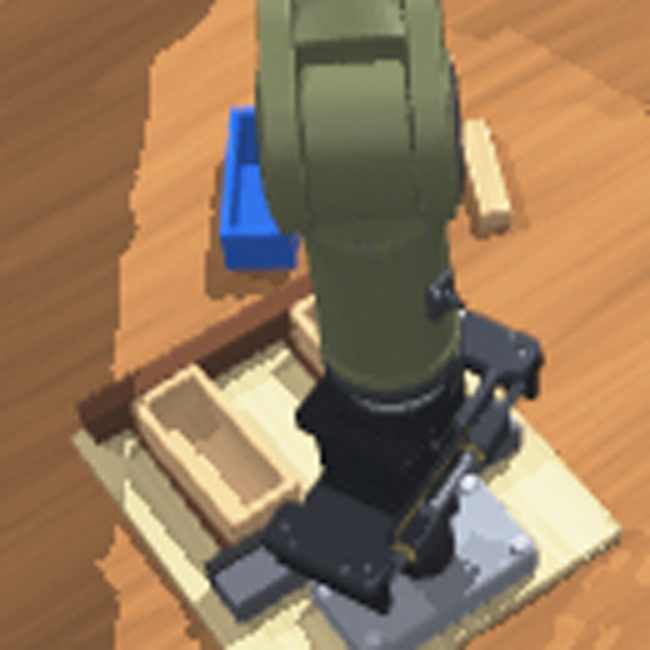

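```bash
for i in 1; do python3 -m pendant '[{"travel":[0,0,0],"twist":0.18},{"travel":[0,0,0],"twist":0.36},{"travel":[0,0,0],"twist":0.54},{"travel":[0,0,0],"twist":0.72},{"travel":[0,0,0],"twist":0.9},{"travel":[0,0,0],"twist":1.08},{"travel":[0,0,0],"twist":1.26},{"travel":[0,0,0],"twist":1.44},{"travel":[0,0,0],"twist":1.62},{"travel":[0,0,0],"twist":1.8}]'; done; python3 - <<'E'
from h import *
s,p,R=st();print(R[:,0].round(4),s["torque"])
plan((.644,-.2516,.0494),0)
E
```

```text
time: 31.58
position: [0.6442, -0.2522, 0.0494]
tool_rot: [-0.119, 1.55, 0.13]
ft_force: [0.5, -1.6, 1.7]
grip_width: 0.436
[ 0.0162  0.0084 -0.9998] [-0.51645441  0.36304676  0.15938357]
t 31.57 pos [ 0.6442 -0.2522  0.0494] yawz 0.159 q7 0.91 g 0.436 -> travel [0.0, 0.0006, -0.0001] twist 0.1587
```

```bash
python3 -m pendant '[{"travel":[0,0,0],"twist":0.18},{"travel":[0,0,0],"twist":0.36},{"travel":[0,0,0],"twist":0.54},{"travel":[0,0,0],"twist":0.72},{"travel":[0,0,0],"twist":0.9},{"travel":[0,0,0],"twist":1.08},{"travel":[0,0,0],"twist":1.26},{"travel":[0,0,0],"twist":1.44},{"travel":[0,0,0],"twist":1.62},{"travel":[0,0,0],"twist":1.8}]';  python3 - <<'E'
from h import *
im=grab("scene");crop(im,160,150,290,280,5,"pics/s12.png")
s,p,R=st();print(R[:,0].round(4),s["torque"])
plan((.644,-.2516,.0494),0)
E
```

```text
time: 32.83
position: [0.6438, -0.2519, 0.0494]
tool_rot: [1.279, 1.168, -1.25]
ft_force: [-0.7, 1.1, 4.0]
grip_width: 0.435
[ 0.015   0.0087 -0.9998] [-0.10033607  0.4614946  -0.01869323]
t 32.88 pos [ 0.6438 -0.2519  0.0494] yawz -1.652 q7 -0.77 g 0.437 -> travel [-0.0, 0.0002, -0.0003] twist 1.4895
```

View pics/s12.png

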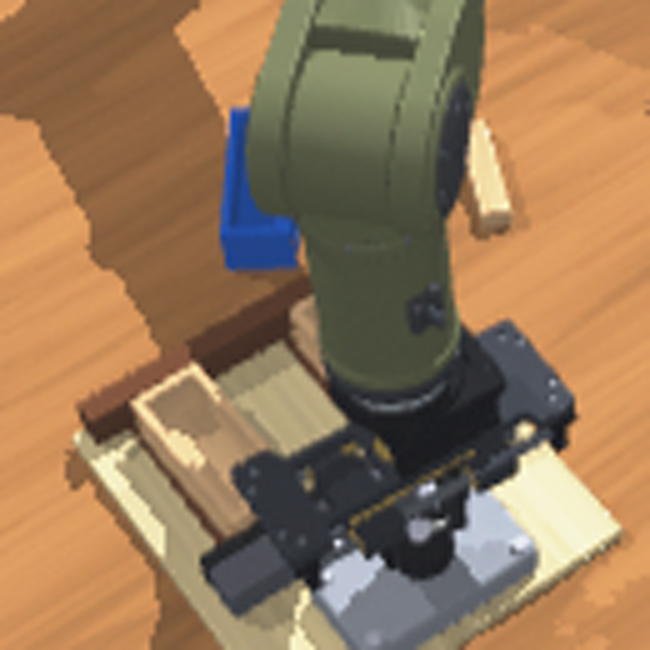

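```bash
python3 -m pendant '[{"travel":[0,0,0],"twist":0.18},{"travel":[0,0,0],"twist":0.36},{"travel":[0,0,0],"twist":0.54},{"travel":[0,0,0],"twist":0.72},{"travel":[0,0,0],"twist":0.9},{"travel":[0,0,0],"twist":1.08},{"travel":[0,0,0],"twist":1.26},{"travel":[0,0,0],"twist":1.44},{"travel":[0,0,0],"twist":1.6},{"travel":[0,0,0],"twist":1.6}]';  python3 - <<'E'
from h import *
im=grab("top");crop(im,310,155,430,270,5,"pics/c13.png")
s,p,R=st();print(R[:,0].round(4),s["torque"])
plan((.644,-.2516,.0494),0)
E
python3 -m pendant '[{"travel":[0,0,0],"twist":0},{"travel":[0,0,0],"twist":0},{"travel":[0,0,0],"twist":0},{"travel":[0,0,0],"twist":-0.18},{"travel":[0,0,0],"twist":-0.36},{"travel":[0,0,0],"twist":-0.54},{"travel":[0,0,0],"twist":-0.72},{"travel":[0,0,0],"twist":-0.9},{"travel":[0,0,0],"twist":-1.08},{"travel":[0,0,0],"twist":-1.26}]' 0.4
```

```text
time: 34.12
position: [0.644, -0.2514, 0.0494]
tool_rot: [-2.178, 0.104, 2.146]
ft_force: [0.7, 0.5, 3.3]
grip_width: 0.437
[ 0.0151  0.0095 -0.9998] [ 0.32016292  0.33662509 -0.08883774]
t 34.17 pos [ 0.644  -0.2514  0.0494] yawz 3.036 q7 -2.36 g 0.435 -> travel [-0.0, 0.0002, 0.0] twist -0.1058
time: 35.42
position: [0.6437, -0.2515, 0.0492]
tool_rot: [1.52, 0.986, -1.489]
ft_force: [0.5, 0.7, -0.8]
grip_width: 0.7
```

View pics/c13.png

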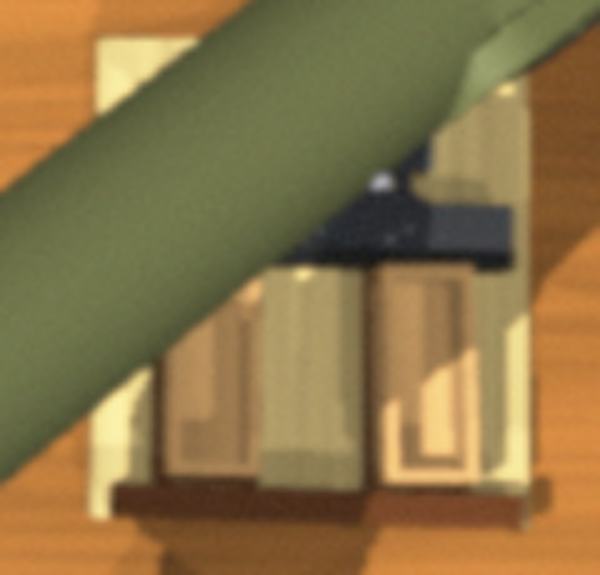

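```bash
python3 -m pendant '[{"travel":[0,0,0],"twist":-0.18},{"travel":[0,0,0],"twist":-0.36},{"travel":[0,0,0],"twist":-0.54},{"travel":[0,0,0],"twist":-0.72},{"travel":[0,0,0],"twist":-0.9},{"travel":[0,0,0],"twist":-1.08},{"travel":[0,0,0],"twist":-1.26},{"travel":[0,0,0],"twist":-1.44},{"travel":[0,0,0],"twist":-1.62},{"travel":[0,0,0],"twist":-1.8}]' >/dev/null; python3 -m pendant '[{"travel":[0,0,0],"twist":-0.18},{"travel":[0,0,0],"twist":-0.36},{"travel":[0,0,0],"twist":-0.54},{"travel":[0,0,0],"twist":-0.72},{"travel":[0,0,0],"twist":-0.9},{"travel":[0,0,0],"twist":-1.08},{"travel":[0,0,0],"twist":-1.26},{"travel":[0,0,0],"twist":-1.44},{"travel":[0,0,0],"twist":-1.5},{"travel":[0,0,0],"twist":-1.5}]'; python3 - <<'E'
from h import *
s,p,R=st();print(R[:,0].round(4),s["torque"])
plan((.644,-.2516,.0494),1.964)
E
```

```text
time: 37.92
position: [0.6429, -0.2522, 0.0488]
tool_rot: [-1.024, 1.299, 1.022]
ft_force: [-0.0, 0.0, 0.1]
grip_width: 0.7
[ 0.0138  0.0093 -0.9999] [ 0.0061291   0.04712607 -0.04456034]
t 37.92 pos [ 0.6429 -0.2522  0.0488] yawz 1.324 q7 1.8 g 0.7 -> travel [-0.0006, -0.0009, 0.0008] twist -0.64
```

```bash
python3 -m pendant '[{"travel":[-0.0006,-0.001,0.001],"twist":-0.18},{"travel":[-0.0006,-0.001,0.001],"twist":-0.36},{"travel":[-0.0006,-0.001,0.001],"twist":-0.54},{"travel":[-0.0006,-0.001,0.001],"twist":-0.64},{"travel":[-0.0006,-0.001,0.001],"twist":-0.64},{"travel":[-0.0006,-0.001,0.001],"twist":-0.64}]'; python3 -m pendant '[{"travel":[0,0,0],"twist":0},{"travel":[0,0,0],"twist":0},{"travel":[0,0,0],"twist":0},{"travel":[0,0,0],"twist":0},{"travel":[0,0,0],"twist":0}]' -1 25
python3 -m pendant '[{"travel":[0,0,0],"twist":0.18},{"travel":[0,0,0],"twist":0.36},{"travel":[0,0,0],"twist":0.54},{"travel":[0,0,0],"twist":0.72},{"travel":[0,0,0],"twist":0.9},{"travel":[0,0,0],"twist":1.08},{"travel":[0,0,0],"twist":1.26},{"travel":[0,0,0],"twist":1.44},{"travel":[0,0,0],"twist":1.62},{"travel":[0,0,0],"twist":1.8}]'; python3 -m pendant '[{"travel":[0,0,0],"twist":0.18},{"travel":[0,0,0],"twist":0.36},{"travel":[0,0,0],"twist":0.54},{"travel":[0,0,0],"twist":0.72},{"travel":[0,0,0],"twist":0.9},{"travel":[0,0,0],"twist":1.08},{"travel":[0,0,0],"twist":1.26},{"travel":[0,0,0],"twist":1.44},{"travel":[0,0,0],"twist":1.62},{"travel":[0,0,0],"twist":1.8}]'; python3 - <<'E'
from h import *
s,p,R=st();print(R[:,0].round(4),s["torque"])
plan((.644,-.2516,.0494),0)
E
```

```text
time: 38.67
position: [0.6439, -0.2516, 0.0493]
tool_rot: [-1.493, 0.982, 1.482]
ft_force: [0.2, -0.1, 0.6]
grip_width: 0.699
time: 39.3
position: [0.644, -0.2518, 0.0493]
tool_rot: [-1.493, 0.982, 1.481]
ft_force: [0.6, -1.6, -0.1]
grip_width: 0.438
time: 40.55
position: [0.6441, -0.2517, 0.0493]
tool_rot: [-0.116, 1.553, 0.128]
ft_force: [0.4, -1.0, -1.5]
grip_width: 0.436
time: 41.8
position: [0.6442, -0.2519, 0.0493]
tool_rot: [1.279, 1.168, -1.253]
ft_force: [-0.5, -0.4, -1.3]
grip_width: 0.435
[ 0.0137  0.008  -0.9999] [-0.62009506  0.17630926  0.08019192]
t 41.8 pos [ 0.6442 -0.2519  0.0493] yawz -1.649 q7 -0.92 g 0.435 -> travel [-0.0001, -0.0002, -0.0003] twist 1.4926
```

```bash
python3 -m pendant '[{"travel":[0,0,0],"twist":0.18},{"travel":[0,0,0],"twist":0.36},{"travel":[0,0,0],"twist":0.54},{"travel":[0,0,0],"twist":0.72},{"travel":[0,0,0],"twist":0.9},{"travel":[0,0,0],"twist":1.08},{"travel":[0,0,0],"twist":1.26},{"travel":[0,0,0],"twist":1.44},{"travel":[0,0,0],"twist":1.6},{"travel":[0,0,0],"twist":1.6}]';  python3 - <<'E'
from h import *
im=grab("top");crop(im,310,155,430,270,5,"pics/c14.png")
s,p,R=st();print(R[:,0].round(4),s["torque"])
plan((.644,-.2516,.0494),0)
E
python3 -m pendant '[{"travel":[0,0,0],"twist":0},{"travel":[0,0,0],"twist":0},{"travel":[0,0,0],"twist":0},{"travel":[0,0,0],"twist":-0.18},{"travel":[0,0,0],"twist":-0.36},{"travel":[0,0,0],"twist":-0.54},{"travel":[0,0,0],"twist":-0.72},{"travel":[0,0,0],"twist":-0.9},{"travel":[0,0,0],"twist":-1.08},{"travel":[0,0,0],"twist":-1.26}]' 0.4 >/dev/null
python3 -m pendant '[{"travel":[0,0,0],"twist":-0.18},{"travel":[0,0,0],"twist":-0.36},{"travel":[0,0,0],"twist":-0.54},{"travel":[0,0,0],"twist":-0.72},{"travel":[0,0,0],"twist":-0.9},{"travel":[0,0,0],"twist":-1.08},{"travel":[0,0,0],"twist":-1.26},{"travel":[0,0,0],"twist":-1.44},{"travel":[0,0,0],"twist":-1.62},{"travel":[0,0,0],"twist":-1.8}]' 
python3 - <<'E'
from h import *
plan((.644,-.2516,.0494),0)
E
```

```text
time: 43.05
position: [0.644, -0.2519, 0.0493]
tool_rot: [-2.176, 0.105, 2.15]
ft_force: [0.5, -1.4, 0.4]
grip_width: 0.437
[ 0.013   0.0081 -0.9999] [-0.04611996  0.66485773 -0.04112898]
t 43.1 pos [ 0.644  -0.2518  0.0493] yawz 3.037 q7 -2.38 g 0.435 -> travel [-0.0001, -0.0002, 0.0] twist -0.1045
time: 45.6
position: [0.6438, -0.252, 0.0493]
tool_rot: [0.143, 1.554, -0.129]
ft_force: [0.4, 0.3, -0.8]
grip_width: 0.703
t 45.6 pos [ 0.6438 -0.252   0.0493] yawz -0.174 q7 0.4 g 0.703 -> travel [-0.0001, 0.0004, 0.0001] twist -0.1737
```

View pics/c14.png

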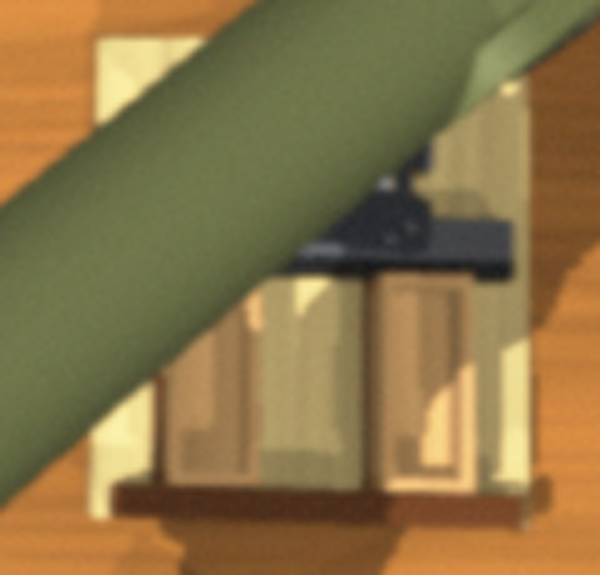

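```bash
python3 -m pendant '[{"travel":[0,0,0],"twist":-0.18},{"travel":[0,0,0],"twist":-0.36},{"travel":[0,0,0],"twist":-0.54},{"travel":[0,0,0],"twist":-0.72},{"travel":[0,0,0],"twist":-0.9},{"travel":[0,0,0],"twist":-1.08},{"travel":[0,0,0],"twist":-1.26},{"travel":[0,0,0],"twist":-1.44},{"travel":[0,0,0],"twist":-1.44},{"travel":[0,0,0],"twist":-1.44}]'; python3 -m pendant '[{"travel":[0,0,0],"twist":0},{"travel":[0,0,0],"twist":0},{"travel":[0,0,0],"twist":0},{"travel":[0,0,0],"twist":0},{"travel":[0,0,0],"twist":0}]' -1 25
python3 -m pendant '[{"travel":[0,0,0],"twist":0.18},{"travel":[0,0,0],"twist":0.36},{"travel":[0,0,0],"twist":0.54},{"travel":[0,0,0],"twist":0.72},{"travel":[0,0,0],"twist":0.9},{"travel":[0,0,0],"twist":1.08},{"travel":[0,0,0],"twist":1.26},{"travel":[0,0,0],"twist":1.44},{"travel":[0,0,0],"twist":1.62},{"travel":[0,0,0],"twist":1.8}]'; python3 - <<'E'
from h import *
s,p,R=st();print(s["torque"],s["joint_torque"])
plan((.644,-.2516,.0494),0)
E
```

```text
time: 46.85
position: [0.6437, -0.2521, 0.0493]
tool_rot: [-0.978, 1.323, 0.977]
ft_force: [-0.5, -0.3, 0.2]
grip_width: 0.7
time: 47.48
position: [0.6438, -0.2517, 0.0492]
tool_rot: [-0.978, 1.323, 0.977]
ft_force: [0.4, 0.6, 1.2]
grip_width: 0.441
time: 48.72
position: [0.6443, -0.2516, 0.0501]
tool_rot: [0.432, 1.518, -0.413]
ft_force: [-1.0, -0.2, 2.9]
grip_width: 0.431
[-0.166873    0.3792053   0.71122141] [ 1.72008265e+00 -5.07485962e+01  1.05382821e+01 -2.62382162e+01
 -3.23831057e-02 -3.70254535e-01  6.71638884e-01]
t 48.73 pos [ 0.6443 -0.2516  0.0501] yawz -0.54 q7 0.06 g 0.431 -> travel [0.0007, -0.0002, -0.0002] twist -0.5402
```

```bash
python3 -m pendant '[{"travel":[0,0,0],"twist":0.1},{"travel":[0,0,0],"twist":0.2}]' -1 30;python3 - <<'E'
from h import *
s,p,R=st();print(s["torque"]);plan((.644,-.2516,.0494),0)
E
python3 -m pendant '[{"travel":[0,0,0],"twist":0.1},{"travel":[0,0,0],"twist":0.2},{"travel":[0,0,0],"twist":0.3},{"travel":[0,0,0],"twist":0.3}]';python3 - <<'E'
from h import *
s,p,R=st();print(s["torque"]);plan((.644,-.2516,.0494),0)
im=grab("top");crop(im,310,155,430,270,5,"pics/c15.png")
E
```

```text
time: 48.98
position: [0.6439, -0.2521, 0.0504]
tool_rot: [0.587, 1.482, -0.57]
ft_force: [-3.7, -1.9, 1.0]
grip_width: 0.437
[-0.72320892  0.84734986  0.76476503]
t 48.98 pos [ 0.6439 -0.2521  0.0504] yawz -0.741 q7 -0.12 g 0.437 -> travel [0.001, 0.0004, -0.0003] twist -0.7406
time: 49.48
position: [0.6431, -0.2526, 0.0506]
tool_rot: [0.817, 1.408, -0.8]
ft_force: [-4.4, 0.7, 4.9]
grip_width: 0.431
[-0.12737092  0.9801243   0.35828861]
t 49.48 pos [ 0.6431 -0.2526  0.0506] yawz -1.039 q7 -0.4 g 0.431 -> travel [0.0012, 0.0013, -0.0004] twist -1.0391
```

View pics/c15.png

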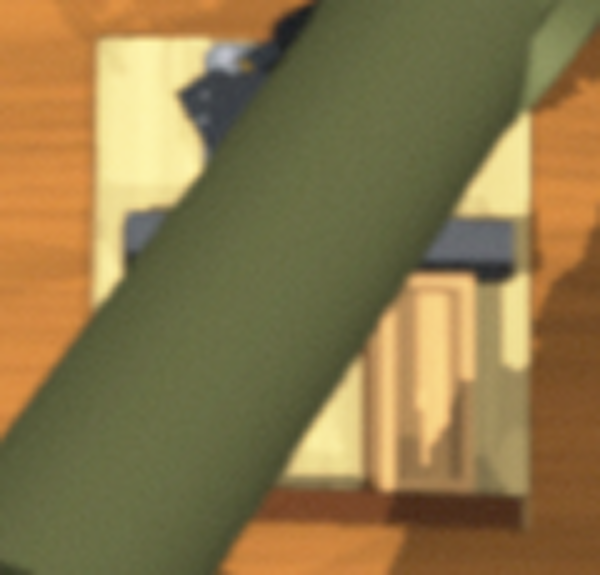

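```bash
python3 -m pendant '[{"travel":[0,0,0],"twist":0},{"travel":[0,0,0],"twist":0},{"travel":[0,0,0],"twist":0},{"travel":[-0.05,0,0],"twist":-0.1},{"travel":[-0.11,0,0],"twist":-0.2}]' 0.5;python3 - <<'E'
from h import *
plan((.52,0,.2),np.pi/2)
E
```

```text
time: 50.15
position: [0.6412, -0.2525, 0.1603]
tool_rot: [0.66, 1.465, -0.644]
ft_force: [1.3, 0.6, 0.5]
grip_width: 0.744
t 50.15 pos [ 0.6412 -0.2525  0.1603] yawz -0.835 q7 -0.25 g 0.744 -> travel [-0.039, 0.08, -0.2685] twist 0.7355
```

```bash
python3 -m pendant '[{"travel":[-0.01,0.015,-0.05],"twist":0},{"travel":[-0.02,0.03,-0.1],"twist":0},{"travel":[-0.03,0.045,-0.15],"twist":0},{"travel":[-0.035,0.06,-0.2],"twist":0},{"travel":[-0.039,0.075,-0.25],"twist":0},{"travel":[-0.039,0.08,-0.2685],"twist":0},{"travel":[-0.039,0.08,-0.2685],"twist":0}]';python3 - <<'E'
from h import *
grab("top")
im=grab("top");cv2.imwrite("pics/t16.png",im);crop(im,310,155,430,270,5,"pics/c16.png")
im=grab("scene");cv2.imwrite("pics/sf16.png",im);crop(im,160,110,390,290,3.3,"pics/s16.png")
E
```

```text
time: 51.02
position: [0.5198, 0.0019, 0.2002]
tool_rot: [0.658, 1.466, -0.64]
ft_force: [0.4, -0.8, -0.3]
grip_width: 0.748
```

View pics/c16.png

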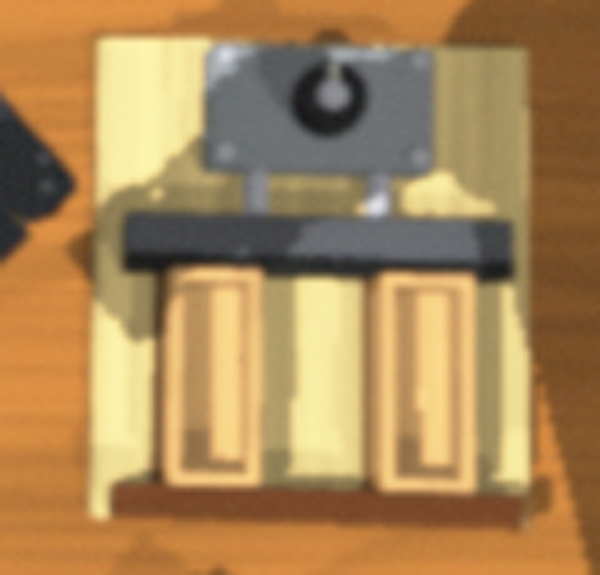

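View pics/s16.png

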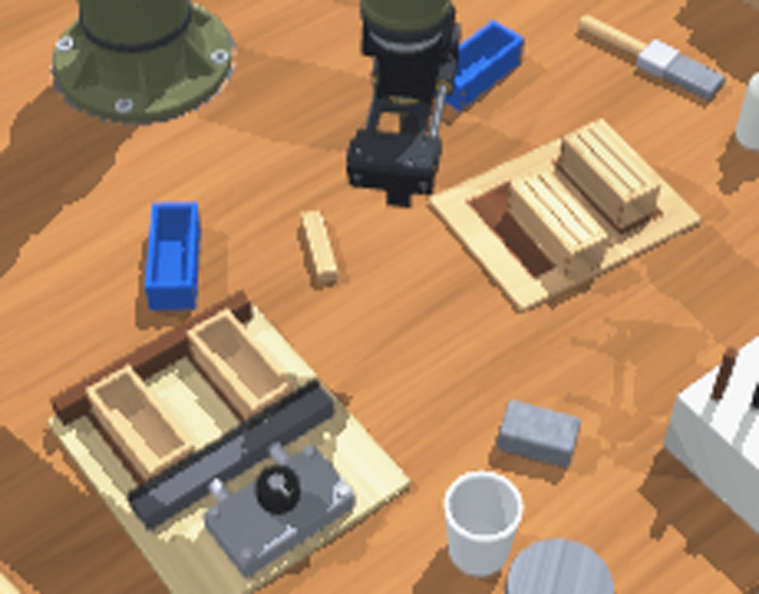

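View pics/t16.png

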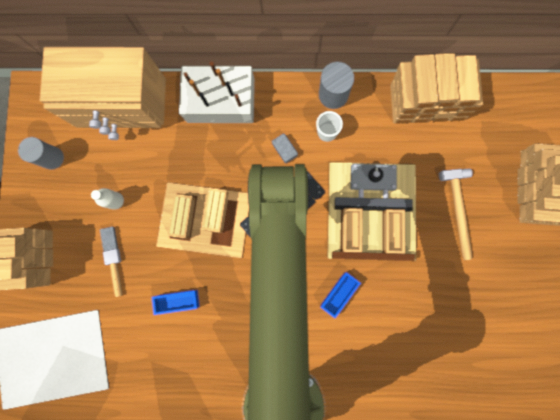

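```bash
python3 - <<'E'
from h import *
plan((.6438,-.2517,.15),.9)
s,p,R=st();print(R[:,0].round(4))
E
```

```text
t 51.17 pos [ 0.5205 -0.0016  0.2001] yawz -0.838 q7 -0.86 g 0.748 -> travel [0.0497, -0.0763, 0.2682] twist 1.4041
[ 0.0091  0.0062 -0.9999]
```

```bash
python3 -m pendant '[{"travel":[0,-0.012,0.045],"twist":-0.17},{"travel":[0,-0.025,0.09],"twist":-0.34},{"travel":[0,-0.038,0.135],"twist":-0.51},{"travel":[0,-0.051,0.18],"twist":-0.68},{"travel":[0.01,-0.064,0.225],"twist":-0.85},{"travel":[0.03,-0.0763,0.268],"twist":-1.02},{"travel":[0.05,-0.0763,0.268],"twist":-1.19},{"travel":[0.05,-0.0763,0.268],"twist":-1.36},{"travel":[0.05,-0.0763,0.268],"twist":-1.53},{"travel":[0.05,-0.0763,0.268],"twist":-1.738}]' 0.4;python3 - <<'E'
from h import *
grab("top");plan((.6438,-.2517,.049),.9)
s,p,R=st();print(R[:,0].round(4))
E
```

```text
time: 52.42
position: [0.6431, -0.254, 0.1488]
tool_rot: [-0.688, 1.449, 0.69]
ft_force: [-0.1, -0.9, -0.3]
grip_width: 0.701
t 52.48 pos [ 0.6431 -0.254   0.149 ] yawz 0.889 q7 1.41 g 0.698 -> travel [0.1, 0.0013, 0.0014] twist -0.011
[ 0.0082  0.0049 -1.    ]
```

```bash
python3 -m pendant '[{"travel":[0.04,0.001,0.0014],"twist":0},{"travel":[0.08,0.001,0.0014],"twist":0},{"travel":[0.099,0.001,0.0014],"twist":0},{"travel":[0.1,0.001,0.0014],"twist":0},{"travel":[0.1,0.001,0.0014],"twist":0}]';python3 -m pendant '[{"travel":[0,0,0],"twist":0},{"travel":[0,0,0],"twist":0},{"travel":[0,0,0],"twist":0},{"travel":[0,0,0],"twist":0},{"travel":[0,0,0],"twist":0}]' -1 45;  python3 - <<'E'
from h import *
s,p,R=st();print(s["torque"]);plan((.6438,-.2517,.049),.9)
E
python3 -m pendant '[{"travel":[0,0,0],"twist":0.15},{"travel":[0,0,0],"twist":0.3},{"travel":[0,0,0],"twist":0.45},{"travel":[0,0,0],"twist":0.6}]' ;  python3 - <<'E'
from h import *
s,p,R=st();print(s["torque"]);plan((.6438,-.2517,.049),.9)
E
```

```text
time: 53.1
position: [0.645, -0.2528, 0.0506]
tool_rot: [-0.693, 1.446, 0.691]
ft_force: [0.7, -0.7, 0.4]
grip_width: 0.701
time: 53.72
position: [0.6454, -0.2529, 0.0513]
tool_rot: [-0.693, 1.446, 0.691]
ft_force: [-0.8, 0.7, 3.9]
grip_width: 0.426
[0.02933922 0.19891852 0.01506688]
t 53.73 pos [ 0.6454 -0.2529  0.0513] yawz 0.888 q7 1.44 g 0.426 -> travel [0.0022, 0.002, -0.0] twist -0.0119
time: 54.22
position: [0.6448, -0.2545, 0.0518]
tool_rot: [-0.225, 1.549, 0.224]
ft_force: [-4.0, -1.1, 6.2]
grip_width: 0.426
[-0.27715536  0.99068374  1.37142513]
t 54.23 pos [ 0.6448 -0.2545  0.0518] yawz 0.286 q7 0.89 g 0.426 -> travel [0.0028, 0.003, -0.0002] twist -0.6139
```

```bash
python3 -m pendant '[{"travel":[0,0,0],"twist":0.15},{"travel":[0,0,0],"twist":0.3},{"travel":[0,0,0],"twist":0.45},{"travel":[0,0,0],"twist":0.5},{"travel":[0,0,0],"twist":0.5}]' ;  python3 - <<'E'
from h import *
s,p,R=st();print(s["torque"]);plan((.6438,-.2517,.049),.9)
im=grab("scene");crop(im,200,200,290,280,8,"pics/s17.png")
E
python3 -m pendant '[{"travel":[0,0,0],"twist":0},{"travel":[0,0,0],"twist":0},{"travel":[0,0,0],"twist":0},{"travel":[-0.05,0,0],"twist":-0.1},{"travel":[-0.11,0,0],"twist":-0.2}]' 0.5;python3 - <<'E'
from h import *
plan((.5,0,.2),np.pi/2)
E
```

```text
time: 54.85
position: [0.6422, -0.2608, 0.0523]
tool_rot: [0.164, 1.556, -0.175]
ft_force: [-3.5, -8.8, 2.5]
grip_width: 0.41
[-1.92946572  0.84665967  0.48199576]
t 54.85 pos [ 0.6422 -0.2608  0.0523] yawz -0.216 q7 0.44 g 0.41 -> travel [0.0032, 0.0093, -0.0005] twist -1.1163
time: 55.52
position: [0.6408, -0.2584, 0.1618]
tool_rot: [0.005, 1.566, -0.014]
ft_force: [0.6, -0.0, 0.1]
grip_width: 0.742
t 55.52 pos [ 0.6408 -0.2584  0.1618] yawz -0.012 q7 0.58 g 0.742 -> travel [-0.0403, 0.2564, -0.1437] twist 1.559
```

View pics/s17.png

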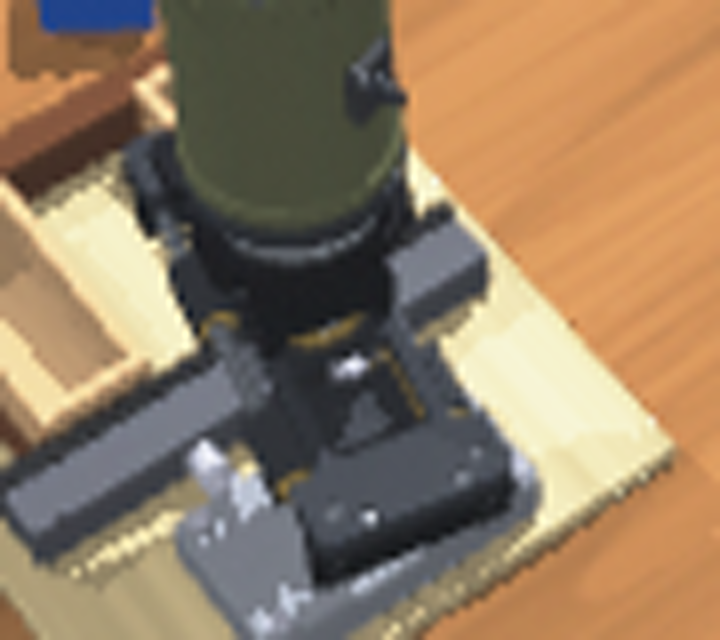

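```bash
python3 -m pendant '[{"travel":[-0.02,0.05,-0.03],"twist":0},{"travel":[-0.04,0.1,-0.06],"twist":0},{"travel":[-0.04,0.15,-0.09],"twist":0},{"travel":[-0.04,0.2,-0.115],"twist":0},{"travel":[-0.04,0.25,-0.14],"twist":0},{"travel":[-0.04,0.256,-0.144],"twist":0},{"travel":[-0.04,0.256,-0.144],"twist":0}]';python3 - <<'E'
from h import *
grab("top")
im=grab("top");cv2.imwrite("pics/t18.png",im);crop(im,150,155,430,275,2.8,"pics/b18.png")
a=cv2.imread("pics/t16.png");b=cv2.imread("pics/t10.png")
cv2.imwrite("pics/k18.png",np.hstack([cv2.resize(i[160:212,350:400],None,fx=5,fy=5,interpolation=cv2.INTER_CUBIC) for i in(b,a,im)]))
E
```

```text
time: 56.4
position: [0.4998, 0.0, 0.1999]
tool_rot: [0.004, 1.566, -0.012]
ft_force: [0.1, -0.5, -0.5]
grip_width: 0.751
```

View pics/k18.png

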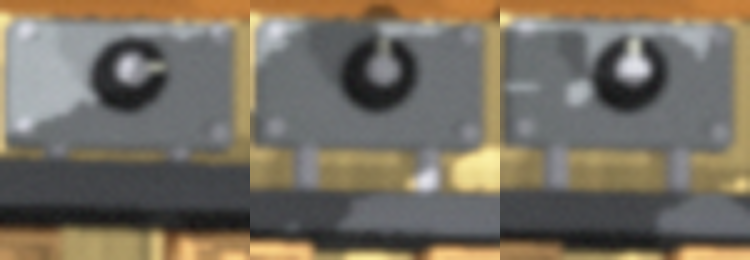

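View pics/b18.png

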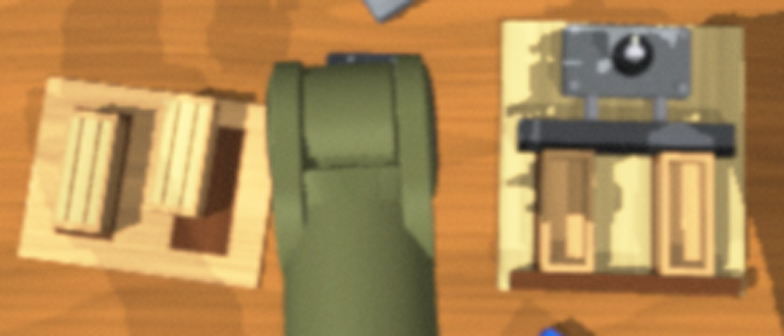

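```bash
python3 - <<'E'
from h import *
for f in("top0","t10","t16","t18"):
    g=cv2.cvtColor(cv2.imread(f"pics/{f}.png"),cv2.COLOR_BGR2GRAY).astype(float)
    for c in ((340,343),(410,412),(359,360),(382,383)):
        pr=g[180:262,c[0]:c[1]].mean(1);d=np.diff(pr)
        pk=[(round(180.5+i+ (0.5*(abs(d[i-1])-abs(d[i+1]))/(abs(d[i-1])-2*abs(d[i])+abs(d[i+1])) if 0<i<len(d)-1 else 0),1),int(d[i])) for i in range(1,len(d)-1) if abs(d[i])>18 and abs(d[i])>=abs(d[i-1]) and abs(d[i])>=abs(d[i+1])]
        print(f,c,pk)
# predicted rows
R=cv2.Rodrigues(np.array([0,0,-.015]))[0];o=np.array([.5489,-.2496,0])
for gap in(.136,.1335,.120,.1235):
    for y in(.09,-.06,):
        P=[o+R@[-.12+gap+t,y,z] for t,z in((.01,.041),(0,.041),(0,.012))]
        print(gap,y,proj("top",P).round(1).tolist())
print("fence top inner",proj("top",[o+R@[-.12,y,.042] for y in(.09,-.06)]).round(1).tolist())
E
python3 - <<'E'
import cv2,numpy as np
o=[cv2.resize(cv2.imread(f"pics/{f}.png")[175:265,325:420],None,fx=4,fy=6,interpolation=cv2.INTER_CUBIC) for f in("top0","t18")]
cv2.imwrite("pics/cmp.png",np.hstack(o))
E
```

```text
top0 (340, 343) [(np.float64(189.8), -50), (np.float64(200.3), -28), (np.float64(204.8), 36), (np.float64(248.6), -28), (np.float64(258.1), 21)]
top0 (410, 412) [(np.float64(191.9), -50), (np.float64(202.2), -24), (np.float64(206.2), 38), (np.float64(247.3), 32), (np.float64(250.7), -50), (np.float64(253.4), -25)]
top0 (359, 360) [(np.float64(191.3), -34), (np.float64(200.6), -30), (np.float64(205.3), 60), (np.float64(249.3), -68), (np.float64(258.8), 21)]
top0 (382, 383) [(np.float64(188.6), -19), (np.float64(191.6), -41), (np.float64(201.6), -34), (np.float64(205.8), 45), (np.float64(250.3), -33), (np.float64(259.8), 24)]
t10 (340, 343) [(np.float64(189.8), -50), (np.float64(200.3), -18), (np.float64(204.8), 20), (np.float64(216.3), 23), (np.float64(248.6), -24), (np.float64(258.1), 21)]
t10 (410, 412) [(np.float64(192.6), -36), (np.float64(206.0), 38), (np.float64(206.0), 38), (np.float64(246.3), 37), (np.float64(250.7), -48), (np.float64(253.4), -35)]
t10 (359, 360) [(np.float64(183.4), -33), (np.float64(200.5), -20), (np.float64(205.6), 44), (np.float64(220.9), 22), (np.float64(
[... 1345 characters left out ...]
.float64(258.8), 23)]
t18 (382, 383) [(np.float64(197.7), -22), (np.float64(206.3), -26), (np.float64(210.4), 45), (np.float64(250.4), -34), (np.float64(259.6), 27)]
0.136 0.09 [[341.7, 199.2], [341.7, 202.7], [340.6, 203.9]]
0.136 -0.06 [[394.8, 200.4], [394.8, 203.9], [392.6, 205.1]]
0.1335 0.09 [[341.7, 200.1], [341.7, 203.6], [340.6, 204.8]]
0.1335 -0.06 [[394.8, 201.3], [394.8, 204.8], [392.6, 206.0]]
0.12 0.09 [[341.6, 204.8], [341.6, 208.3], [340.6, 209.4]]
0.12 -0.06 [[394.8, 206.0], [394.9, 209.5], [392.6, 210.6]]
0.1235 0.09 [[341.7, 203.6], [341.6, 207.1], [340.6, 208.2]]
0.1235 -0.06 [[394.8, 204.8], [394.9, 208.3], [392.6, 209.4]]
fence top inner [[341.2, 251.0], [395.1, 252.3]]
```

View pics/cmp.png

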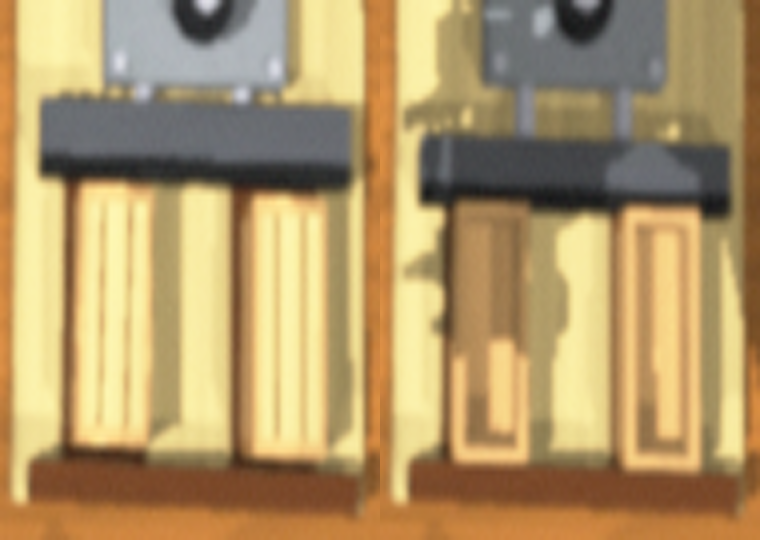

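```bash
python3 - <<'E'
from h import *
im=cv2.imread("pics/t18.png");crop(im,150,175,260,265,7,"pics/z18.png")
E
```

```text
(no output)
```

View pics/z18.png

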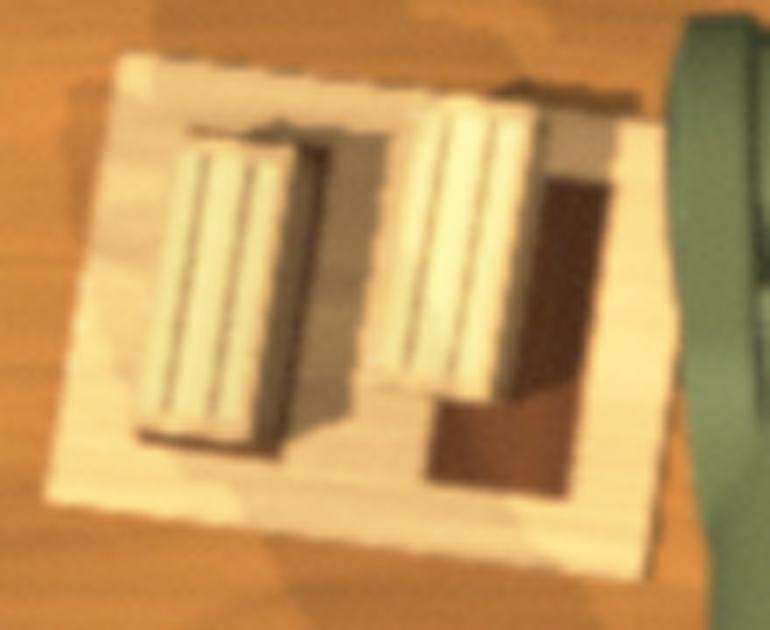

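```bash
python3 - <<'E'
from h import *
o=lambda l:[((x+.5)/7-.5+150,(y+.5)/7-.5+175) for x,y in l]
for nm,l in(("L",[(185,140),(298,146),(250,442),(138,430)]),("R",[(422,95),(537,103),(492,402),(378,390)])):
    c,a,r=fit("top",o(l),.054,.12,.05);print(nm,c.round(4),round(a,3),(r*1000).round(0).tolist())
plan((.53,.185,.12),-.13+np.pi/2)
E
```

```text
L [0.5239 0.2927] -0.115 [[-2.0, -2.0], [1.0, 2.0], [1.0, 3.0], [-0.0, -2.0]]
R [0.5416 0.1969] -0.113 [[-1.0, -2.0], [2.0, 1.0], [0.0, 2.0], [-1.0, -2.0]]
t 56.5 pos [ 0.5002 -0.0019  0.1999] yawz -0.014 q7 -0.08 g 0.751 -> travel [0.0788, 0.1878, 0.0267] twist -1.4547
```

```bash
python3 - <<'E'
from h import *
plan((.5416,.1969,.12),-.113+np.pi/2)
E
python3 -m pendant '[{"travel":[0,0.03,0.005],"twist":-0.16},{"travel":[0,0.06,0.01],"twist":-0.32},{"travel":[0,0.1,0.015],"twist":-0.48},{"travel":[0,0.14,0.025],"twist":-0.64},{"travel":[0.02,0.18,0.03],"twist":-0.8},{"travel":[0.04,0.2,0.038],"twist":-0.96},{"travel":[0.07,0.2,0.038],"twist":-1.12},{"travel":[0.078,0.2,0.038],"twist":-1.28},{"travel":[0.078,0.2,0.038],"twist":-1.44},{"travel":[0.078,0.2,0.038],"twist":-1.472}]' 0.6
python3 - <<'E'
from h import *
grab("top");plan((.5416,.1969,.0205),-.113+np.pi/2)
E
```

```text
t 56.5 pos [ 0.5002 -0.0019  0.1999] yawz -0.014 q7 -0.08 g 0.751 -> travel [0.0788, 0.1999, 0.0382] twist -1.4717
time: 57.75
position: [0.5425, 0.1952, 0.1203]
tool_rot: [-1.131, 1.263, 1.116]
ft_force: [-1.0, -0.4, -0.9]
grip_width: 0.798
t 57.8 pos [0.5424 0.1955 0.1205] yawz 1.455 q7 1.15 g 0.8 -> travel [0.1, 0.0016, 0.0019] twist -0.0024
```

```bash
python3 -m pendant '[{"travel":[0.04,0.001,0.002],"twist":0},{"travel":[0.08,0.001,0.002],"twist":0},{"travel":[0.1,0.001,0.002],"twist":0},{"travel":[0.1,0.001,0.002],"twist":0}]'; python3 -m pendant '[{"travel":[0,0,0],"twist":0},{"travel":[0,0,0],"twist":0},{"travel":[0,0,0],"twist":0},{"travel":[0,0,0],"twist":0},{"travel":[0,0,0],"twist":0}]' -1 20
python3 - <<'E'
from h import *
plan((.511,.1762,.05),-.119+np.pi/2)
E
```

```text
time: 58.3
position: [0.5416, 0.1961, 0.0195]
tool_rot: [-1.131, 1.266, 1.116]
ft_force: [-0.2, -0.4, 0.5]
grip_width: 0.8
time: 58.92
position: [0.5426, 0.1974, 0.0209]
tool_rot: [-1.13, 1.263, 1.116]
ft_force: [0.7, 2.4, 5.2]
grip_width: 0.575
t 58.92 pos [0.5426 0.1974 0.0209] yawz 1.454 q7 1.2 g 0.575 -> travel [-0.0291, 0.0288, -0.0249] twist 0.0023
```

```bash
python3 -m pendant '[{"travel":[-0.03,0,0],"twist":0},{"travel":[-0.03,0.015,-0.012],"twist":0.002},{"travel":[-0.03,0.028,-0.025],"twist":0.002},{"travel":[-0.03,0.028,-0.025],"twist":0.002},{"travel":[-0.012,0.028,-0.025],"twist":0.002},{"travel":[-0.001,0.028,-0.025],"twist":0.002},{"travel":[-0.001,0.028,-0.025],"twist":0.002},{"travel":[-0.001,0.028,-0.025],"twist":0.002}]'; python3 - <<'E'
from h import *
plan((.5115,.1762,.021),-.119+np.pi/2)
E
python3 -m pendant '[{"travel":[0,0,0],"twist":0},{"travel":[0,0,0],"twist":0},{"travel":[0,0,0],"twist":0},{"travel":[-0.04,0,0],"twist":0},{"travel":[-0.1,0,0],"twist":0},{"travel":[-0.15,0,-0.04],"twist":0},{"travel":[-0.15,0,-0.1],"twist":0},{"travel":[-0.15,0,-0.16],"twist":0},{"travel":[-0.15,0,-0.17],"twist":0}]' 0.6;python3 - <<'E'
from h import *
grab("top")
im=grab("top");cv2.imwrite("pics/t20.png",im);crop(im,150,175,260,265,7,"pics/z20.png")
im=grab("scene");cv2.imwrite("pics/sf20.png",im)
E
```

```text
time: 59.92
position: [0.5117, 0.1756, 0.0211]
tool_rot: [-1.129, 1.265, 1.114]
ft_force: [0.4, 0.4, -1.9]
grip_width: 0.569
t 59.92 pos [0.5117 0.1756 0.0211] yawz 1.452 q7 1.19 g 0.569 -> travel [0.0001, 0.0003, 0.0005] twist 0.0004
time: 61.05
position: [0.4906, 0.0032, 0.173]
tool_rot: [-1.123, 1.267, 1.108]
ft_force: [-0.3, 0.6, 0.2]
grip_width: 0.796
```

View pics/z20.png

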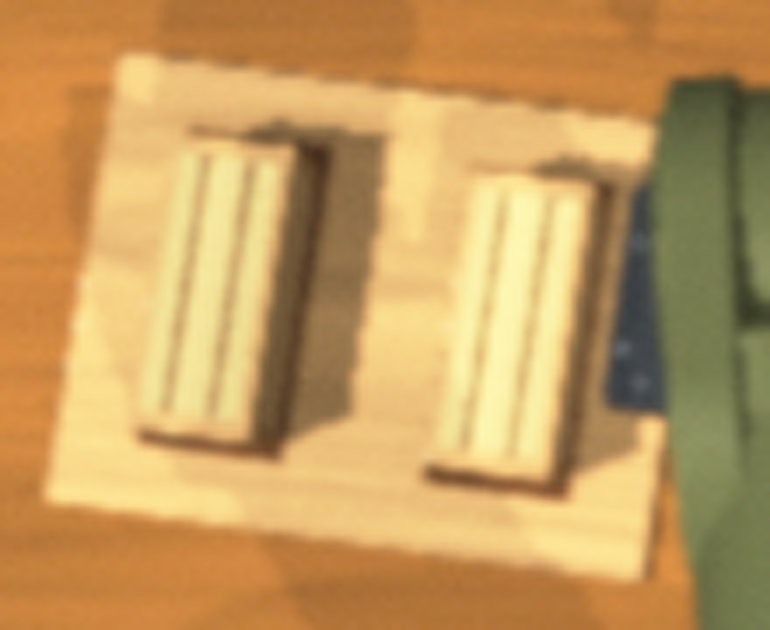

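View pics/sf20.png

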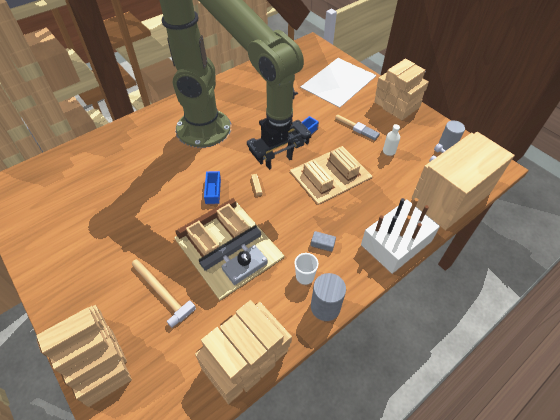

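View pics/t20.png

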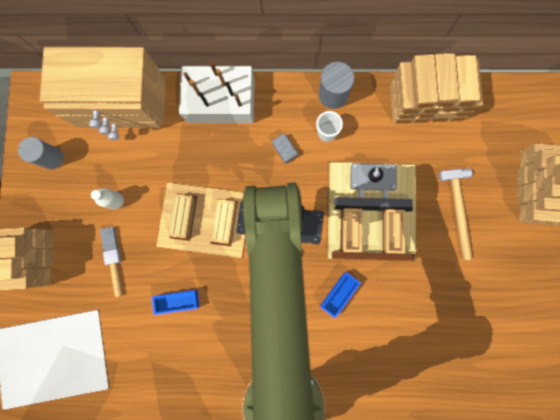

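```bash
python3 -c "
from bench import ctrl
print(ctrl.close_job())"
```

```text
the job is handed in; nothing more can be done
None
```

The swap is done and the job was handed in at about 61 s. Both open boxes lie flat in the press on the dark strips, and both lidded boxes lie flat and upright along the strips of the board. The black knob is screwed clockwise until it would turn no further.

- **Knocked box:** while I was turning the knob, one lidded box was knocked about 3 cm off its strip. I found this in the check after clamping, picked it up and put it back.
- **Knob position disagreed:** the white mark ended about a quarter turn short of the two full turns expected from a start at 0.
    - **Stop:** a second try with a firmer 45 N grip met about 1.4 N m and slipped without moving the mark, so I take it to be at its hard stop.
    - **Start position:** in the first picture the jaw already looked about 133.5 mm from the fence, which suggests the knob started a quarter turn in. In the last picture it looks about 120 mm from the fence, touching both boxes.
- **Last pictures:** the boxes look in place, and the blue boxes and the other bench items look undisturbed. The gripper is clear of everything.

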